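# Fetch the bored block from behind two tool holders and set it in the vice

## Robot

A 6-joint arm with a two-finger parallel gripper is mounted at the origin on the work surface. World frame = base frame: x ahead of the robot, y to its left, z up, the work surface at z = 0. Lengths are in mm, angles in degrees, forces in N, time in s.
With the tool pointing down it reaches from about 275 to 850 mm from the base axis. Payload 5.2 kg.
Tool frame: the origin (TCP) lies at the very end of the fingers, on their centre line; the grasp point (between the pads) lies 19 mm behind it; z points along the fingers, y is the direction in which the jaws open and shut (so a half turn about z gives the same grasp; the last joint's range is limited). The gripper opens to 85 mm and grips with 20 to 120 N. Pads are 22 mm wide; open, the fingers measure 114 mm over their backs; the gripper's body (76 mm by 85 mm) begins 54 mm behind the grasp point. The pads swing forward as they close: fully open they stand 13 mm farther back than shut.
Start: joints at [-87.708, 14.817, 87.949, -0, 77.235, -11.62], TCP at [132.253, -533.867, 231.31] pointing down, gripper open.
Joint ranges: [-179.93, 179.93], [-52.35, 119.4], [10.71, 147.94], [-69.91, 249.91], [12.55, 155.21], [-178.61, 178.61]. Speed limits (degrees/s): [147.25, 147.25, 180, 180, 180, 180].

## Interface

Orientations are given as [roll, pitch, yaw] about the fixed x, y, z axes, in that order (R = Rz(yaw) Ry(pitch) Rx(roll)).
In Python, from rig import bot gives the robot as it stands.
- The arm moves only by the tool apply_moves, never from a script. Its arguments are lists of equal length, an entry for each row: "hand": the closure, from 0 (fully open) to 1 (shut); "offset": the shift along the tool's x, y, z in mm, a list of three; "angular": the turn, a rotation vector about the tool's x, y, z in degrees, a list of three. In form: {"hand": [hand, ...], "offset": [[dx, dy, dz], ...], "angular": [[ax, ay, az], ...]}. A call has 1 to 12 rows; each row shifts and turns the commanded pose from where the row before left it, along the tool's axes as they then stand; what a row does not reach is not made up. A row lasts 1/12 s, in which the tool goes at most 41.7 mm and 7.16 degrees, less where a joint would pass 70% of its speed; a pose out of reach is approached as far as the arm can. A call is refused whole if a number of a shift passes 41.7 or a number of a turn 7.16, either way. A call with a gripper value outside its range is refused whole. The fingers move at their own pace and stop on an object; "squeeze" is the grip in N (left out, the last holds). Time passes only in rows, so rows that do not move let the fingers close. It gives the time, the measured TCP pose, the force and the opening at its end, in the units of the state.
- bot.state(): the state, without advancing time (a new reading comes with each control period).
- bot.grab_frame(name): name is "scene" or "side" or "wrist"; returns a dict with "img" (420x560x3 uint8, blue, green, red), "vfov" (degrees; the focal length in pixels is half the picture's height over the tangent of half this angle, whatever the lens; pixels are square), "cx", "cy" (the principal point, pixels), "R" (3x3) and "t" (3): a world point X has camera coordinates R X + t. Camera axes: x right, y down, z forward; pixel columns grow to the right and rows downward; lengths in mm; the calibration is good to about 2 mm. A picture is of the moment at which its call begins. There is no depth.
- bot.job_done(): hands the job in, once; it reports no verdict.
The state is a dict: "t": time; "joints": joint angles; "dq": joint speeds; "joint_efforts": joint torques, N m; "tool_pos": TCP position; "ee_rot": TCP orientation; "ft_force": force on the tool from outside, world axes, zero at the start; "ft_torque": the same for the moment, N m; "finger_gap": finger opening in mm.
Only numpy, scipy, OpenCV 4.12 (cv2) and the standard library are available. Lean on these libraries where they do the work, as an engineer would, in place of code of your own. Each camera call takes 0.05 s, during which the arm holds its last target.

## Task

The brass bored block in the wooden stand is wanted in the machine vice, but the steel collet chuck and the square collet block stand in its way. First move both of these, upright, out of the way into the side tray, then fetch the bored block and set it flat on the vice's bed between the open jaws, its long sides along the jaws and centred along their width; only then put the two steel holders back upright, each in the very stall it came from. Leave the oil bottle, brush and wrench alone and do not let the holders or the block topple.

Things in the scene. Friction and masses are not known exactly. Their poses are not given: they have to be found in the camera images.
- chuck: round steel collet chuck standing upright, nut upwards, 110 mm tall: foot diameter 44 mm (lowest 16 mm), waist diameter 34 mm, notched nut of diameter 40 mm from 69 to 110 mm height (grip there), black hole in the top; about 0.7 kg. Origin: centre of its underside, z up along its axis. Starts in the middle (within 3 mm) of one of the stand's two front stalls, either one
- collet_block: square steel collet block standing upright, 36 x 36 mm in plan and 100 mm tall, with a 20 mm hole down its axis; about 0.74 kg. Origin: centre of its underside, z up, x and y square to its sides. Starts in the middle (within 3 mm) of the other front stall, turned at most 0.1 rad from the stand
- bored_block: low brass block, 40 mm (its x) x 60 mm (its y) x 45 mm tall (z), with a 26 mm hole straight down its middle; about 0.7 kg. Origin: centre of its underside. Starts in the stand's rear stall, close behind the two tall steel holders, turned at most 0.1 rad from the stand. Goes into the vice with its y along the vice's y (either way round)
- stand: fixed low wooden stand, 124 mm (x) x 134 mm (y), origin at table level, x from front to rear. Floor 6 mm above the table, rim and dividing walls 16 mm above the table. Two front stalls, each 50 mm (x) x 58 mm (y), centred at x = -31 mm, y = +32 and -32 mm in its frame; one rear stall from x = -2 to +60 mm, 122 mm wide (y). Place on the table varies
- tray: fixed side tray of sheet metal with a black rubber floor, 200 mm (x) x 130 mm (y), origin under its middle at table level. Floor 4 mm above the table, rim 20 mm above the table and 4 mm thick. Empty at the start; room for both steel holders side by side along x (for example at x = +45 and -45 mm). Place on the table varies
- vice: fixed low machine vice, 200 mm (x) x 96 mm (y), round black knob at its -x end (to x = -135 mm). Origin at table level under the middle of the jaw gap. Jaws fixed open 56 mm (faces at x = -28 and +28 mm), 72 mm wide (y), tops 52 mm above the table; the flat steel bed between them is 34 mm above the table and 62 mm wide (y). Place on the table varies
- oil_bottle: bystander: closed white bottle, 56 mm diameter, 140 mm tall, standing beyond the work; leave alone. Origin: centre of its underside
- brush: bystander: brush lying on the table beyond the work; leave alone. Origin: under its middle
- wrench: bystander: wrench lying on the table beyond the work; leave alone. Origin: under its middle
Mind the look-alikes: they are no part of the job. Leave any pink or turquoise look-alike of the chuck alone.

How it is judged:
By the outcome, as a careful person would: the job done as asked, in the order asked, and still so for the second after the job is handed in, with the robot touching nothing.
It also fails if it takes over 141 s, if anything falls off the work surface, if the arm or the gripper's body presses on something with over 40 N, if the wrist force passes 120 N, or if a joint passes its speed limit or range.

## Working session

There is one attempt and no reset: what is moved stays moved. The work goes in short steps, Python scripts to look and compute and a tool call to move; the robot and the scene stay as the last step left them, time stands still between calls to the robot, and variables do not carry over. Pictures are saved under pics/ and viewed, and the job is handed in when it is done.

Besides the shell and the picture viewer there is one more tool, called after "Request:" as name(argument=value, ...) on one line, values as JSON. apply_moves: Moves the arm, as the interface text tells. Its arguments: {"type":"object","properties":{"hand":{"type":"array"},"offset":{"type":"array"},"angular":{"type":"array"},"squeeze":{"type":"number"}},"required":["hand","offset","angular"]}

```bash
ls; mkdir -p pics
cat > h.py <<'E'
import numpy as np, cv2, pickle
from rig import bot
def grab(n,save=None):
    f=bot.grab_frame(n)
    if save:
        cv2.imwrite(f'pics/{save}.png',f['img']); pickle.dump(f,open(f'pics/{save}.pkl','wb'))
    return f
def load(s): return pickle.load(open(f'pics/{s}.pkl','rb'))
def K(f):
    h=f['img'].shape[0]; return h/2/np.tan(np.radians(f['vfov'])/2)
def ray(f,u,v):
    fl=K(f); R=np.array(f['R']);t=np.array(f['t'])
    d=R.T@np.array([(u-f['cx'])/fl,(v-f['cy'])/fl,1.]); return -R.T@t,d/np.linalg.norm(d)
def onz(f,u,v,z):
    c,d=ray(f,u,v); return c+d*(z-c[2])/d[2]
def tri(*obs):
    A=np.zeros((3,3));b=np.zeros(3)
    for f,u,v in obs:
        c,d=ray(f,u,v);P=np.eye(3)-np.outer(d,d);A+=P;b+=P@c
    p=np.linalg.solve(A,b)
    res=[np.linalg.norm((np.eye(3)-np.outer(ray(*o)[1],ray(*o)[1]))@(p-ray(*o)[0])) for o in obs]
    return p,res
def proj(f,X):
    c=np.array(f['R'])@np.array(X,float)+np.array(f['t']);fl=K(f)
    return c[0]/c[2]*fl+f['cx'],c[1]/c[2]*fl+f['cy']
E
python3 - <<'E'
from h import *
np.set_printoptions(precision=2,suppress=True)
for n in ['scene','side','wrist']:
    f=grab(n,n+'0'); print(n,f['vfov'],f['cx'],f['cy'],-np.array(f['R']).T@f['t']); print(f['R'])
print(bot.state())
E
```

```text
pics
scene 47.13205896632899 275.0872913121935 208.6174722809931 [1089.91  435.91  711.99]
[[-0.66  0.75  0.01]
 [ 0.52  0.47 -0.72]
 [-0.54 -0.47 -0.7 ]]
side 43.14680239155308 276.32278301155435 204.1591385706713 [452.77 801.23 659.86]
[[-0.99 -0.14  0.  ]
 [-0.08  0.58 -0.81]
 [ 0.11 -0.8  -0.58]]
wrist 58.67550398564657 276.4854081532416 204.62672630951036 [ 204.29 -516.94  373.37]
[[ 0.24 -0.97 -0.  ]
 [-0.93 -0.23  0.29]
 [-0.28 -0.07 -0.96]]
{'t': 0.15, 'joints': array([-87.71,  14.85,  88.  ,  -0.  ,  77.24, -11.62]), 'dq': array([ 0.01, -0.07, -0.2 ,  0.11,  0.04,  0.03]), 'joint_efforts': array([  0.  , -44.64, -29.08,  -0.  ,   0.01,   0.  ]), 'tool_pos': array([ 132.25, -533.44,  230.63]), 'ee_rot': array([-179.92,   -0.02,   13.91]), 'ft_force': array([0.11, 0.61, 0.03]), 'ft_torque': array([-0.05, -0.01, -0.  ]), 'finger_gap': 85.0529153017791}
```

View pics/scene0.png

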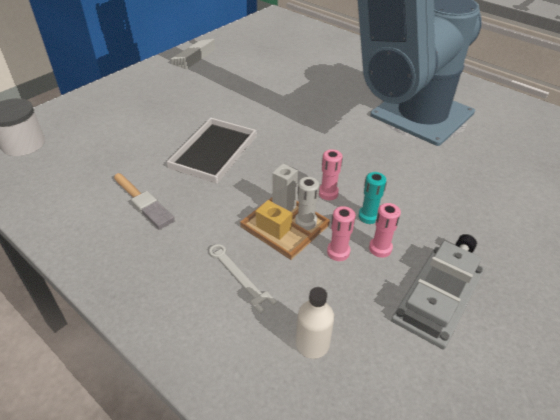

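View pics/side0.png

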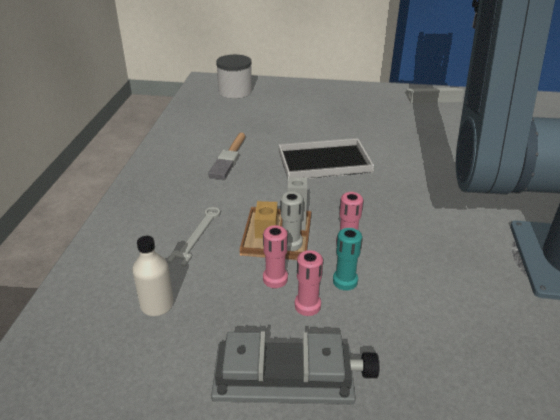

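View pics/wrist0.png

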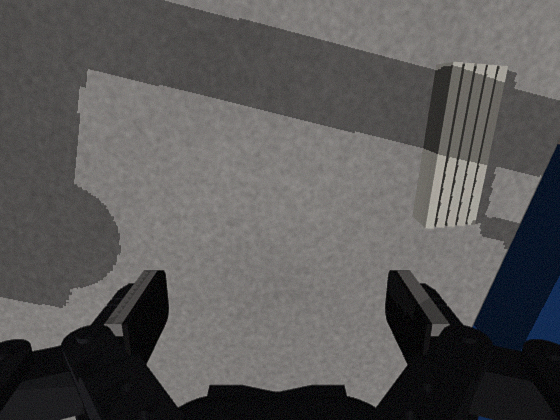

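The scene view shows the stand at (285,222) with the chuck at (308,203), the collet block at (286,187) and the brass block at (273,220). The tray is at (213,148) and the vice at (440,290). Chuck candidates are grey (308,203), pink (331,175), (342,233) and (385,230), and turquoise (373,197). Only the grey one stands in the stand and is steel. I'll confirm it in a crop.

Run:
```python
from h import *
a=load('scene0')['img'][140:270,220:420]; b=load('side0')['img'][140:330,220:380]
cv2.imwrite('pics/c1.png',cv2.resize(a,None,fx=4,fy=4,interpolation=cv2.INTER_CUBIC))
cv2.imwrite('pics/c2.png',cv2.resize(b,None,fx=3,fy=3,interpolation=cv2.INTER_CUBIC))
v=load('scene0')['img'][220:350,380:500]
t=load('scene0')['img'][110:190,160:270]
cv2.imwrite('pics/c3.png',np.hstack([cv2.resize(v,(400,433)),cv2.resize(t,(400,433*1))]))
v=load('side0')['img'][320:410,200:400]
cv2.imwrite('pics/c4.png',cv2.resize(v,None,fx=4,fy=4,interpolation=cv2.INTER_CUBIC))
```

```text
(no output)
```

View pics/c1.png

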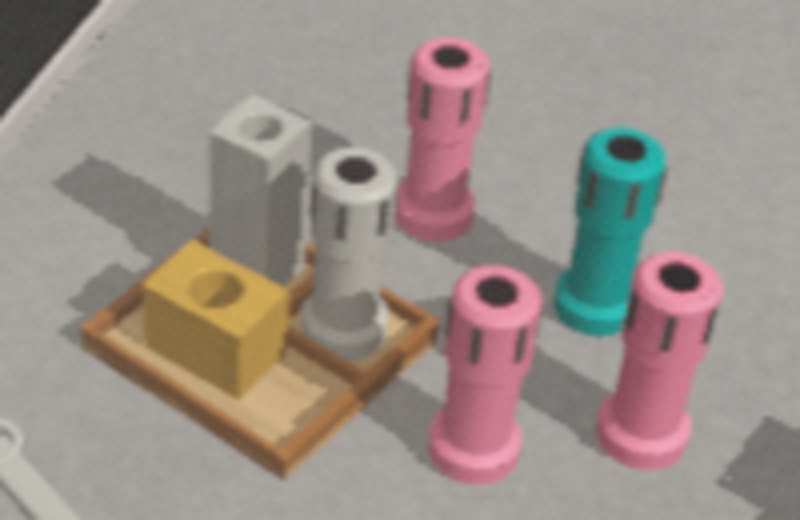

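View pics/c2.png

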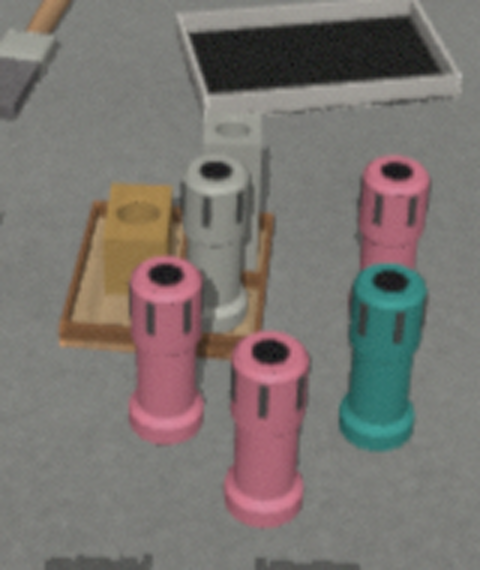

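View pics/c4.png

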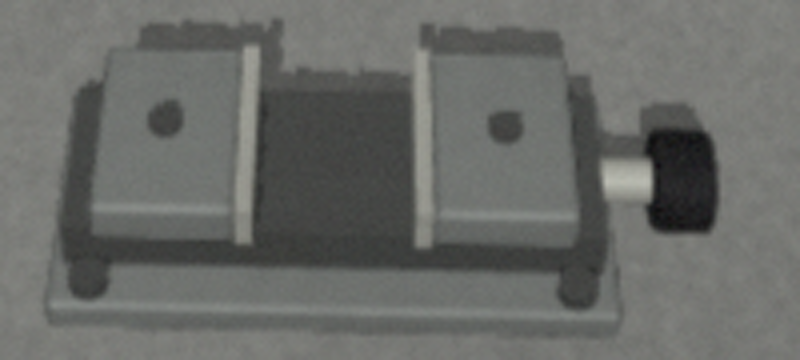

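The crops confirm that the steel chuck is the grey one with its hole at scene (309,182), standing in a stall. The pink and turquoise ones stand on the table. Next I'll triangulate from the two views.

Run:
```python
from h import *
np.set_printoptions(precision=1,suppress=True)
S=load('scene0');D=load('side0')
s=lambda u,v:(S,220+u/4,140+v/4)
d=lambda u,v:(D,220+u/3,140+v/3)
for n,a,b in [('chuck hole',s(357,170),d(215,171)),('collet hole',s(262,127),d(233,130)),('brass hole',s(216,289),d(138,213)),
 ('stand front-left corner rear +y? ',s(285,470),d(62,338)),('stand c2',s(85,328),d(97,205)),('stand c3',s(435,320),d(263,350)),('stand c4',s(208,238),d(272,215)),
 ('pinkA',s(450,56),d(396,171)),('pinkB',s(497,292),d(166,274)),('pinkC',s(679,278),d(270,351)),('turq',s(627,149),d(391,282))]:
    p,r=tri(a,b);print(n,p,np.array(r))
d4=lambda u,v:(D,200+u/4,320+v/4)
print('tray side corners z20')
for uv in [(180,13),(418,3),(460,78),(210,105)]: print(onz(*d(*uv),20))
print('vice side z52')
for uv in [(237,240),(252,48),(422,242),(420,50)]: print(onz(*d4(*uv),52))
print('knob',onz(*d4(690,180),40))
```

```text
chuck hole [532.3  32.6 118.8] [0.1 0.1]
collet hole [527.9 -29.7 107.5] [0.2 0.2]
brass hole [585.4  -8.2  52.3] [0.1 0.1]
stand front-left corner rear +y?  [621.5  68.4   8.2] [0.1 0.1]
stand c2 [622.7 -63.3  15.1] [0.3 0.3]
stand c3 [496.4  63.2  10.7] [1.2 1.2]
stand c4 [507.3 -84.7  -5.3] [7.3 7.3]
pinkA [425.9   8.2 112.7] [0.2 0.2]
pinkB [548.5 125.7 112.3] [0.4 0.4]
pinkC [486.4 181.1 112.5] [0.4 0.4]
turq [426.  114.5 112.1] [0.2 0.2]
tray side corners z20
[ 601.1 -326.1   20. ]
[ 409.5 -370.8   20. ]
[ 376.1 -257.2   20. ]
[ 560.4 -192.    20. ]
vice side z52
[535.3 368.8  52. ]
[543.6 286.6  52. ]
[473.9 360.8  52. ]
[482.5 278.8  52. ]
knob [383.5 313.4  40. ]
```

View pics/c3.png

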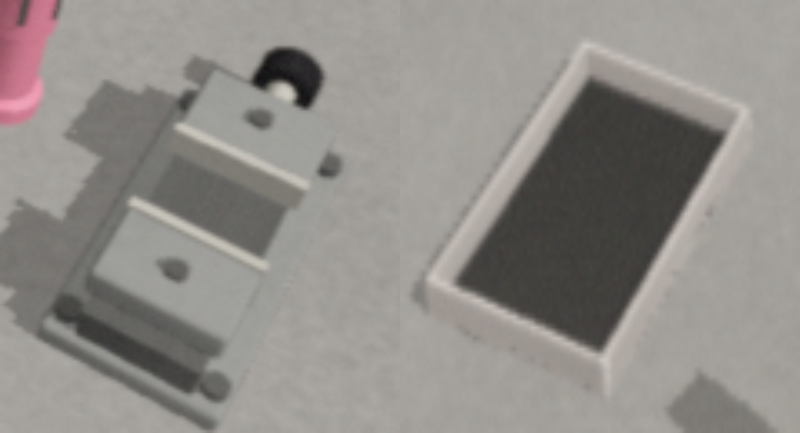

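Poses are consistent with the sizes given. Both holders' tops lie near z=117 and 106, and the stand is nearly square to the world. Next I'll turn the tool to yaw 90 (jaws along world x), then move over the tray and the stand for close looks.

Request:
apply_moves(hand=[0,0,0,0,0,0,0,0,0,0,0], offset=[[0,0,0],[0,0,0],[0,0,0],[0,0,0],[0,0,0],[0,0,0],[0,0,0],[0,0,0],[0,0,0],[0,0,0],[0,0,0]], angular=[[0,0,-6.92],[0,0,-6.92],[0,0,-6.92],[0,0,-6.92],[0,0,-6.92],[0,0,-6.92],[0,0,-6.92],[0,0,-6.92],[0,0,-6.92],[0,0,-6.92],[0,0,-6.92]], squeeze=40)

```text
t: 1.07
tool_pos: [132.2, -533.6, 230.9]
ee_rot: [-180.0, -0.0, 90.4]
ft_force: [-0.5, -0.2, -0.2]
finger_gap: 85.3
```

Request:
apply_moves(hand=[0,0,0,0,0,0,0,0,0,0,0,0], offset=[[24.5,29.7,-2.5],[24.5,29.7,-2.5],[24.5,29.7,-2.5],[24.5,29.7,-2.5],[24.5,29.7,-2.5],[24.5,29.7,-2.5],[24.5,29.7,-2.5],[24.5,29.7,-2.5],[24.5,29.7,-2.5],[24.5,29.7,-2.5],[24.5,29.7,-2.5],[24.5,29.7,-2.5]], angular=[[0,0,0],[0,0,0],[0,0,0],[0,0,0],[0,0,0],[0,0,0],[0,0,0],[0,0,0],[0,0,0],[0,0,0],[0,0,0],[0,0,0]])

```text
t: 2.07
tool_pos: [489.6, -238.0, 261.3]
ee_rot: [-180.0, -0.0, 90.0]
ft_force: [0.5, -0.9, 0.1]
finger_gap: 85.2
```

Run:
```python
from h import *
f=grab('wrist','w_tray'); s=bot.state(); print(s['t'],s['tool_pos'],s['ee_rot'],s['dq'])
```

```text
2.1167 [ 494.44962202 -233.33165828  261.71825332] [179.73933185  -0.18821116  90.24848396] [-4.4553796  -1.90101754  3.47220185 -1.68865183 -0.09040033 -9.10540287]
```

View pics/w_tray.png

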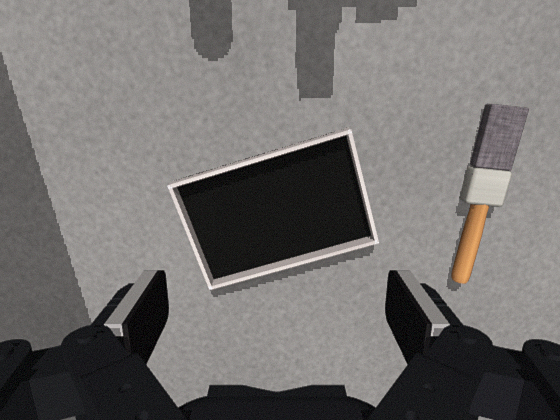

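The wrist view shows the tray rim with outer corners at (170,186), (350,130), (378,242) and (211,289). Moving on to look over the stand.

Request:
apply_moves(hand=[0,0,0,0,0,0,0,0,0,0,0,0], offset=[[30,7,0],[30,7,0],[30,7,0],[30,7,0],[30,7,0],[30,7,0],[30,7,0],[30,7,0],[30,10,0],[0,0,0],[0,0,0],[0,0,0]], angular=[[0,0,0],[0,0,0],[0,0,0],[0,0,0],[0,0,0],[0,0,0],[0,0,0],[0,0,0],[0,0,0],[0,0,0],[0,0,0],[0,0,0]])

```text
t: 3.12
tool_pos: [554.0, 30.0, 260.9]
ee_rot: [-179.9, 0.0, 90.1]
ft_force: [-0.4, 0.1, -0.5]
finger_gap: 85.4
```

Run:
```python
from h import *
np.set_printoptions(precision=1,suppress=True)
f=load('w_tray')
c=[onz(f,u,v,20) for u,v in [(170,186),(350,130),(378,242),(211,289)]]
print(np.array(c),np.mean(c,0)); print([np.linalg.norm(c[i]-c[(i+1)%4]) for i in range(4)])
e=c[1]-c[0];print(np.degrees(np.arctan2(e[1],e[0])))
f=grab('wrist','w_st'); s=bot.state(); print(s['t'],s['tool_pos'],s['ee_rot'],s['dq'])
```

```text
[[ 376.2 -261.6   20. ]
 [ 563.4 -203.    20. ]
 [ 601.5 -325.4   20. ]
 [ 413.4 -384.1   20. ]] [ 488.6 -293.5   20. ]
[np.float64(196.1476951279139), np.float64(128.152171226414), np.float64(197.08326774078537), np.float64(128.02113572080142)]
17.36502447781339
3.1667 [554.   29.5 261.1] [-180.    0.   90.] [-1.  -0.2 -0.   0.3  0.1  0.2]
```

View pics/w_st.png

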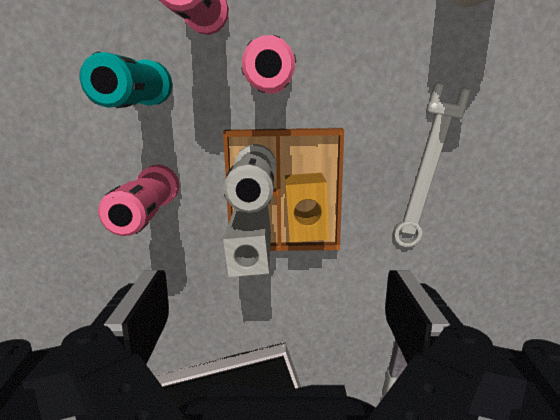

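The view shows the chuck hole at about (248,189), the collet block's top around (246,255), the brass top around (306,208), and the stand rim spanning (225..343, 130..250). I'll take a second wrist place for heights.

Request:
apply_moves(hand=[0,0,0,0,0], offset=[[-40,0,0],[-40,0,0],[0,0,0],[0,0,0],[0,0,0]], angular=[[0,0,0],[0,0,0],[0,0,0],[0,0,0],[0,0,0]])

```text
t: 3.58
tool_pos: [554.0, -50.9, 261.2]
ee_rot: [-180.0, -0.0, 89.9]
ft_force: [0.3, 0.3, 0.4]
finger_gap: 85.5
```

Run:
```python
from h import *
f=grab('wrist','w_st2'); s=bot.state(); print(s['t'],s['tool_pos'],s['ee_rot'],s['dq'])
a=load('w_st')['img'][120:290,210:360]
cv2.imwrite('pics/c5.png',cv2.resize(a,None,fx=3.5,fy=3.5,interpolation=cv2.INTER_CUBIC))
b=f['img'][30:220,200:360]
cv2.imwrite('pics/c6.png',cv2.resize(b,None,fx=3,fy=3,interpolation=cv2.INTER_CUBIC))
```

```text
3.6333 [554.06052257 -50.06820522 261.30837962] [-1.79990212e+02 -2.77282689e-02  8.99430613e+01] [ 1.42625286 -0.10754059 -0.0945168  -0.0387247  -0.06765766 -0.06540926]
```

View pics/c5.png

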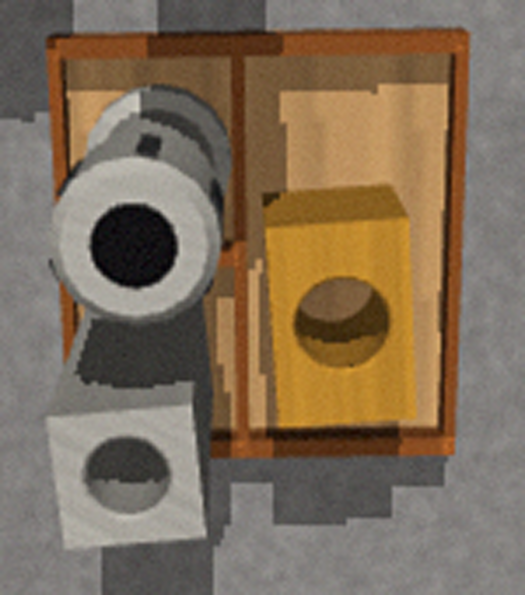

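View pics/c6.png

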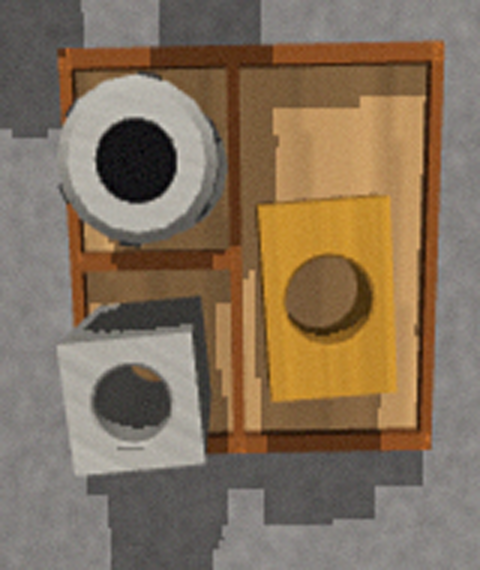

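```bash
cat > m.py <<'E'
from h import *
np.set_printoptions(precision=1,suppress=True)
A=load('w_st');B=load('w_st2');S=load('scene0');D=load('side0')
a=lambda u,v:(A,210+u/3.5,120+v/3.5)
b=lambda u,v:(B,200+u/3,30+v/3)
def quad(n,pa,pb,z):
    P=[]
    for x,y in zip(pa,pb): P.append(tri(a(*x),b(*y))[0])
    P=np.array(P);print(n,'tri z',P[:,2],'centre',P.mean(0))
    for nm,Q in (('A',[onz(*a(*x),z) for x in pa]),('B',[onz(*b(*x),z) for x in pb])):
        Q=np.array(Q);e=Q[1]-Q[0];g=Q[2]-Q[1];h=Q[3]-Q[2];k=Q[3]-Q[0]
        print(' ',nm,Q.mean(0),'sides',*[round(np.linalg.norm(w),1) for w in (e,g,h,k)],'yaw deg',np.degrees(np.arctan2(e[1],e[0])),np.degrees(np.arctan2(-h[1],-h[0])),np.degrees(np.arctan2(k[0],-k[1])),np.degrees(np.arctan2(g[0],-g[1])))
# order: TL,TR,BR,BL  (image up=+y, right=+x)
quad('collet',[(47,418),(192,402),(207,537),(64,549)],[(57,345),(190,329),(205,460),(75,476)],106)
quad('brass',[(265,232),(409,217),(415,418),(280,429)],[(258,206),(388,196),(397,390),(271,403)],51)
quad('stand',[(48,38),(468,30),(453,452),(75,455)],[(60,50),(443,42),(431,447),(85,455)],16)
for n,x,y,z in [('chuck hole',(134,245),(136,160),116),('collet hole',(127,475),(131,402),106),('brass hole',(341,321),(329,298),51)]:
    print(n,tri(a(*x),b(*y)),onz(*a(*x),z),onz(*b(*y),z))
# divider crossing centre
print('div',onz(*b(234,258),16))
E
python3 m.py
```

```text
collet tri z [106.9 106.4 110.  106.3] centre [527.2 -34.4 107.4]
  A [527.2 -35.1 106. ] sides 35.8 36.7 36.4 35.8 yaw deg 6.8311688427825255 5.410520559112776 4.570770134264978 5.455426287497748
  B [527.1 -34.7 106. ] sides 35.6 35.7 36.0 36.0 yaw deg 6.656841832918239 7.062630615103993 5.154658292728444 5.844704240247395
brass tri z [56.8 50.2 53.5 51. ] centre [584.2 -13.   52.9]
  A [584.4 -13.6  51. ] sides 40.1 60.1 39.3 59.3 yaw deg 6.209350261048838 5.123165965699907 4.69637168847019 3.9808044926184185
  B [584.2 -13.2  51. ] sides 39.4 59.4 40.2 60.6 yaw deg 4.084684511009463 5.826330174338531 4.195044201715522 4.970420564686996
stand tri z [13.4 11.4 16.2  9.6] centre [561.8  -2.7  12.6]
  A [561.9  -1.9  16. ] sides 122.7 133.7 121.7 132.5 yaw deg 1.1413176446357007 0.5871078480692952 1.447586560068041 1.010774373052422
  B [561.9  -2.6  16. ] sides 122.7 132.7 122.8 133.3 yaw deg 0.950085341274856 1.2175188274375628 1.1368640638873173 1.1994770326580093
chuck hole (array([530.9,  27.5, 116.6]), [np.float64(0.08437207836053688), np.float64(0.08437207836068683)]) [530.9  27.4 116. ] [530.7  27.5 116. ]
collet hole (array([527.1, -34.1, 106.5]), [np.float64(0.10492094819370237), np.float64(0.10492094819380308)]) [527.1 -34.4 106. ] [526.9 -34.2 106. ]
brass hole (array([584.2, -12.3,  50.3]), [np.float64(0.139734009925586), np.float64(0.13973400992573937)]) [584. -12.  51.] [584.3 -12.2  51. ]
div [554.9  -2.3  16. ]
```

The measurements agree with the given sizes: 36×36 and 40×60 in plan, tops at 106 and 51, stand yaw about 1.1°. The chuck axis is at (531,27.5), the collet block at (527,-34.5) with yaw about 6°, and the brass block at (584,-12.5) with yaw about 5°. Now I'll grasp the chuck.

Request:
apply_moves(hand=[0,0,0,0,0,0,0,0,0,0,0,0], offset=[[38.7,-11.5,0],[38.8,-11.5,0],[0,0,30],[0,0,30],[0,0,30],[0,0,30],[0,0,25],[0,0,15],[0,0,5],[0,0,0],[0,0,0],[0,0,0]], angular=[[0,0,0],[0,0,0],[0,0,0],[0,0,0],[0,0,0],[0,0,0],[0,0,0],[0,0,0],[0,0,0],[0,0,0],[0,0,0],[0,0,0]])

```text
t: 4.63
tool_pos: [532.4, 28.0, 97.8]
ee_rot: [179.8, 0.0, 90.1]
ft_force: [0.3, 0.4, 0.8]
finger_gap: 85.9
```

Run:
```python
from h import *
f=grab('wrist','w3'); s=bot.state(); print(s['t'],s['tool_pos'],s['ee_rot'])
```

```text
4.6833 [532.47388207  27.9043512   97.86229794] [1.79829790e+02 2.44599450e-02 9.00511267e+01]
```

View pics/w3.png

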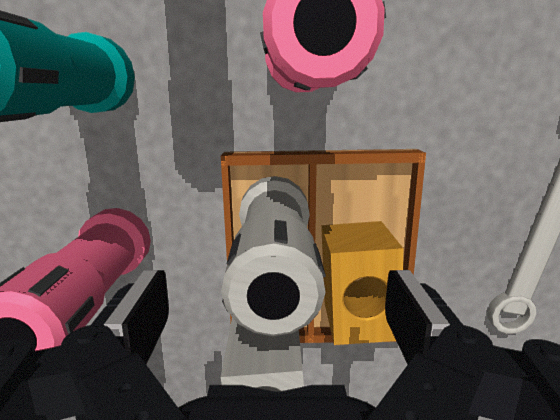

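Request:
apply_moves(hand=[0,0,0,1,1,1,1,1,1,1,1,1], offset=[[0,-1,12],[0,0,7],[0,0,0],[0,0,0],[0,0,0],[0,0,0],[0,0,0],[0,0,0],[0,0,0],[0,0,0],[0,0,0],[0,0,0]], angular=[[0,0,0],[0,0,0],[0,0,0],[0,0,0],[0,0,0],[0,0,0],[0,0,0],[0,0,0],[0,0,0],[0,0,0],[0,0,0],[0,0,0]], squeeze=60)

```text
t: 5.68
tool_pos: [531.0, 27.8, 78.0]
ee_rot: [179.9, 0.0, 90.0]
ft_force: [1.5, -0.1, 5.1]
finger_gap: 38.7
```

Gripped: 38.7 mm against the 40 mm nut. Lifting.

Request:
apply_moves(hand=[1,1,1,1,1,1,1,1,1,1,1,1], offset=[[0,0,-10],[0,0,-20],[0,0,-25],[0,0,-30],[0,0,-30],[0,0,-25],[0,0,-10],[-15,0,0],[-30,0,0],[-35,0,0],[-35,0,0],[-35,0,0]], angular=[[0,0,0],[0,0,0],[0,0,0],[0,0,0],[0,0,0],[0,0,0],[0,0,0],[0,0,0],[0,0,0],[0,0,0],[0,0,0],[0,0,0]])

```text
t: 6.68
tool_pos: [528.9, -122.7, 225.3]
ee_rot: [-179.8, -0.1, 90.1]
ft_force: [1.2, 0.3, -8.0]
finger_gap: 39.1
```

Request:
apply_moves(hand=[1,1,1,1,1,1,1,1,1,1,1,1], offset=[[-35,0,0],[-35,0,0],[-35,0,0],[-30,0,0],[-16,0,0],[-5,0,0],[0,0,0],[0,0,20],[0,0,30],[0,0,20],[0,0,0],[0,0,0]], angular=[[0,0,0],[0,0,0],[0,0,0],[0,0,0],[0,0,0],[0,0,0],[0,0,0],[0,0,0],[0,0,0],[0,0,0],[0,0,0],[0,0,0]])

```text
t: 7.68
tool_pos: [529.6, -275.7, 155.8]
ee_rot: [-179.8, -0.2, 90.1]
ft_force: [0.9, 0.2, -7.2]
finger_gap: 38.8
```

Run:
```python
from h import *
f=grab('wrist','w4'); g=grab('side','s4');s=bot.state(); print(s['t'],s['tool_pos'],s['ee_rot'],s['finger_gap'])
cv2.imwrite('pics/c7.png',np.hstack([f['img'][:, :400],g['img'][50:470,180:580]]))
```

```text
7.7833 [ 531.49688804 -277.76117882  158.76299717] [1.79900262e+02 5.90475747e-02 9.00925720e+01] 38.71381890257802Traceback (most recent call last):
  File "<stdin>", line 3, in <module>
    return _nx.concatenate(arrs, 1, dtype=dtype, casting=casting)
           ~~~~~~~~~~~~~~~^^^^^^^^^^^^^^^^^^^^^^^^^^^^^^^^^^^^^^^
ValueError: all the input array dimensions except for the concatenation axis must match exactly, but along dimension 0, the array at index 0 has size 420 and the array at index 1 has size 370
```

View pics/w4.png

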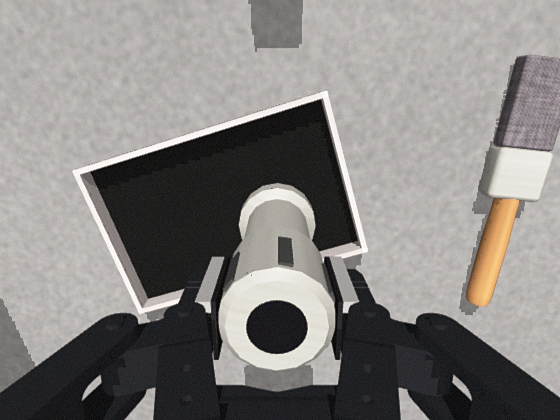

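View pics/s4.png

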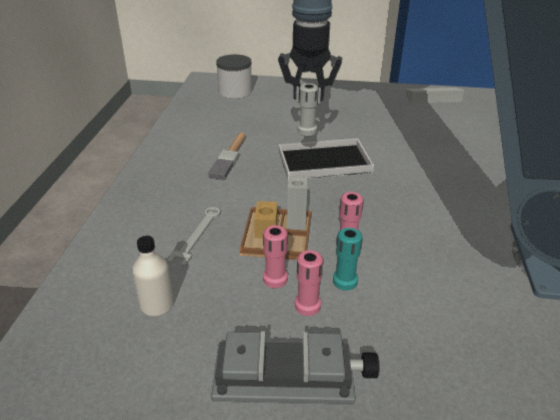

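The chuck hangs upright over the tray. The tray's rim corners in the wrist view are (75,172), (325,93), (367,250) and (143,313). I'll check where the chuck would land.

Run:
```python
from h import *
np.set_printoptions(precision=1,suppress=True)
f=load('w4')
c=np.array([onz(f,u,v,20) for u,v in [(75,172),(325,93),(367,250),(143,313)]])
m=c.mean(0);print(c,m,[np.linalg.norm(c[i]-c[(i+1)%4]) for i in range(4)])
e=c[1]-c[0];th=np.arctan2(e[1],e[0]);print(np.degrees(th))
R=np.array([[np.cos(th),np.sin(th)],[-np.sin(th),np.cos(th)]])
for p in [(531,-278),(444,-304)]: print(R@(np.array(p)-m[:2]))
```

```text
[[ 375.1 -261.6   20. ]
 [ 563.1 -203.6   20. ]
 [ 601.8 -325.2   20. ]
 [ 414.5 -384.4   20. ]] [ 488.6 -293.7   20. ] [np.float64(196.72615031253045), np.float64(127.58013729109034), np.float64(196.47339156484583), np.float64(128.9059174945427)]
17.13818092732368
[45.1  2.5]
[-45.7   3.3]
```

Request:
apply_moves(hand=[1,1,1,1,1,1,1,1], offset=[[0,0,20],[0,0,25],[0,0,20],[0,0,10],[0,0,4],[0,0,2],[0,0,0],[0,0,0]], angular=[[0,0,0],[0,0,0],[0,0,0],[0,0,0],[0,0,0],[0,0,0],[0,0,0],[0,0,0]])

```text
t: 8.45
tool_pos: [531.6, -278.9, 77.9]
ee_rot: [179.9, 0.1, 90.0]
ft_force: [0.1, -0.3, -7.2]
finger_gap: 38.7
```

Request:
apply_moves(hand=[1,1,1], offset=[[0,0,1],[0,0,0.7],[0,0,0]], angular=[[0,0,0],[0,0,0],[0,0,0]])

```text
t: 8.7
tool_pos: [531.4, -278.8, 76.1]
ee_rot: [179.9, 0.1, 90.0]
ft_force: [0.2, -0.0, -0.6]
finger_gap: 38.5
```

Contact made (the weight is gone from the wrist). Releasing and rising.

Request:
apply_moves(hand=[0.4,0.1,0,0,0,0,0,0,0,0,0,0], offset=[[0,0,0],[0,0,0],[0,0,0],[0,0,0],[0,0,-10],[0,0,-30],[0,0,-40],[0,0,-40],[0,0,-30],[25,0,0],[40,0,0],[40,0,0]], angular=[[0,0,0],[0,0,0],[0,0,0],[0,0,0],[0,0,0],[0,0,0],[0,0,0],[0,0,0],[0,0,0],[0,0,0],[0,0,0],[0,0,0]])

```text
t: 9.7
tool_pos: [530.6, -173.2, 226.3]
ee_rot: [179.9, 0.1, 89.9]
ft_force: [0.2, 0.8, 0.4]
finger_gap: 85.3
```

Request:
apply_moves(hand=[0,0,0,0,0,0,0,0], offset=[[40,0,0],[40,0,0],[35,-2,0],[19,-2,0],[5,0,0],[0,0,0],[0,0,0],[0,0,0]], angular=[[0,0,0],[0,0,0],[0,0,0],[0,0,0],[0,0,-3],[0,0,-3],[0,0,0],[0,0,0]])

```text
t: 10.37
tool_pos: [526.5, -34.1, 225.3]
ee_rot: [180.0, 0.0, 96.0]
ft_force: [0.5, -0.0, 0.1]
finger_gap: 85.2
```

Run:
```python
from h import *
f=grab('wrist','w5'); g=grab('side','s5');s=bot.state(); print(s['t'],s['tool_pos'],s['ee_rot'],s['finger_gap'])
```

```text
10.4667 [526.46983245 -34.50636682 224.99780538] [1.79976101e+02 1.38800151e-02 9.59244076e+01] 85.25066977328913
```

View pics/w5.png

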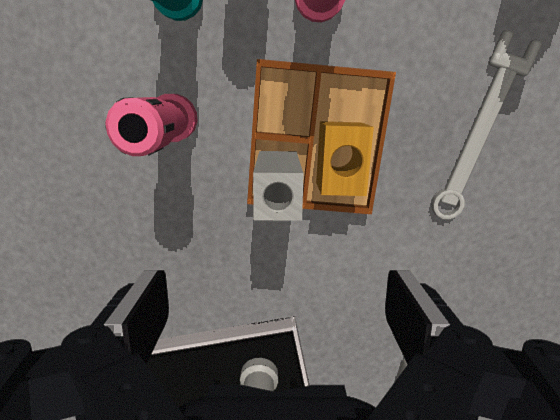

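View pics/s5.png

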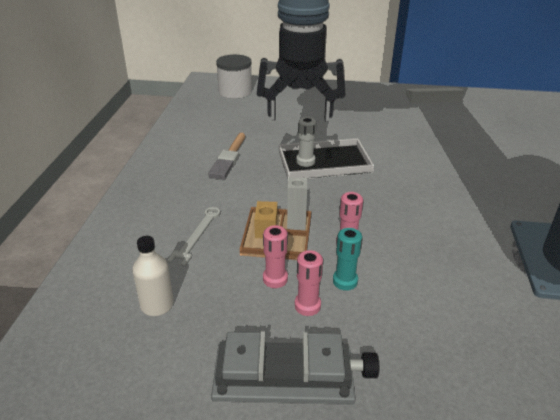

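The chuck stands upright in the tray at side (308,143). The collet block's sides are square to the jaws and its hole at wrist (277,195) is centred. Descending.

Request:
apply_moves(hand=[0,0,0,0,0,0,0,0,1,1,1,1], offset=[[0,0,25],[0,0,40],[0,0,40],[0,0,30],[0,0,17],[0,0,5],[0,0,0],[0,0,0],[0,0,0],[0,0,0],[0,0,0],[0,0,0]], angular=[[0,0,0],[0,0,0],[0,0,0],[0,0,0],[0,0,0],[0,0,0],[0,0,0],[0,0,0],[0,0,0],[0,0,0],[0,0,0],[0,0,0]])

```text
t: 11.47
tool_pos: [527.0, -34.3, 68.6]
ee_rot: [179.9, 0.0, 96.0]
ft_force: [-0.3, 0.4, 0.2]
finger_gap: 38.7
```

Request:
apply_moves(hand=[1,1,1,1], offset=[[0,0,0],[0,0,0],[0,0,0],[0,0,0]], angular=[[0,0,0],[0,0,0],[0,0,0],[0,0,0]])

```text
t: 11.8
tool_pos: [527.1, -34.3, 68.7]
ee_rot: [179.9, 0.0, 96.0]
ft_force: [0.1, 0.2, 6.4]
finger_gap: 35.6
```

Request:
apply_moves(hand=[1,1,1,1,1,1,1,1,1,1,1], offset=[[0,0,-10],[0,0,-25],[0,0,-35],[0,0,-35],[0,0,-20],[0,0,-5],[0,0,0],[-13.7,-6,0],[-27.5,-12.1,0],[-36.6,-16.1,0],[-36.6,-16.1,0]], angular=[[0,0,0],[0,0,0],[0,0,0],[0,0,0],[0,0,0],[0,0,0],[0,0,0],[0,0,0],[0,0,0],[0,0,0],[0,0,0]])

```text
t: 12.72
tool_pos: [486.2, -152.6, 194.5]
ee_rot: [-179.7, -0.2, 96.2]
ft_force: [0.2, -0.4, -7.7]
finger_gap: 35.3
```

Request:
apply_moves(hand=[1,1,1,1,1,1,1,1,1,1,1,1], offset=[[-36.6,-16.1,0],[-36.6,-16.1,0],[-36.6,-16.1,0],[-27.5,-12.1,0],[-9.2,-4,0],[0,0,0],[0,0,0],[0,0,20],[0,0,35],[0,0,35],[0,0,20],[0,0,0]], angular=[[0,0,0],[0,0,0],[0,0,0],[0,0,0],[0,0,0],[0,0,0],[0,0,0],[0,0,0],[0,0,0],[0,0,0],[0,0,0],[0,0,0]])

```text
t: 13.72
tool_pos: [436.7, -300.2, 81.7]
ee_rot: [-179.6, -0.6, 96.1]
ft_force: [-0.5, 0.9, -7.8]
finger_gap: 35.3
```

Request:
apply_moves(hand=[1,1,1,1], offset=[[0,0,10],[0,0,6],[0,0,3],[0,0,0]], angular=[[0,0,0],[0,0,0],[0,0,0],[0,0,0]])

```text
t: 14.05
tool_pos: [440.1, -305.6, 69.0]
ee_rot: [180.0, 0.0, 96.1]
ft_force: [-0.4, 0.6, -6.9]
finger_gap: 35.5
```

Expect contact at z around 67. Lowering the last bit.

Request:
apply_moves(hand=[1,1,1,1], offset=[[0,0,1],[0,0,0.8],[0,0,0],[0,0,0]], angular=[[0,0,0],[0,0,0],[0,0,0],[0,0,0]])

```text
t: 14.38
tool_pos: [439.9, -305.9, 67.3]
ee_rot: [180.0, 0.0, 96.0]
ft_force: [0.1, 0.2, -7.4]
finger_gap: 35.5
```

Request:
apply_moves(hand=[1,1,1], offset=[[0,0,1],[0,0,0],[0,0,0]], angular=[[0,0,0],[0,0,0],[0,0,0]])

```text
t: 14.63
tool_pos: [440.0, -306.1, 66.7]
ee_rot: [180.0, 0.1, 96.0]
ft_force: [-0.6, 0.8, 1.6]
finger_gap: 35.6
```

Contact. Releasing, rising, and turning to yaw 5 so the jaws lie along the brass block's long axis.

Request:
apply_moves(hand=[0.5,0.25,0.2,0.2,0.2,0.2,0.2,0.2,0.1,0,0,0], offset=[[0,0,0],[0,0,0],[0,0,0],[0,0,0],[0,0,-10],[0,0,-30],[0,0,-40],[0,0,-40],[0,0,-40],[0,0,-20],[0,0,0],[0,0,0]], angular=[[0,0,0],[0,0,0],[0,0,0],[0,0,0],[0,0,0],[0,0,0],[0,0,0],[0,0,0],[0,0,0],[0,0,7],[0,0,7],[0,0,7]])

```text
t: 15.63
tool_pos: [440.5, -306.4, 249.2]
ee_rot: [179.7, 0.2, 74.7]
ft_force: [-0.5, 1.1, 0.1]
finger_gap: 85.2
```

Request:
apply_moves(hand=[0,0,0,0,0,0,0,0,0,0,0,0], offset=[[0,0,0],[0,0,0],[0,0,0],[0,0,0],[0,0,0],[0,0,0],[0,0,0],[0,0,0],[0,0,0],[0,0,0],[0,0,0],[0,0,0]], angular=[[0,0,7],[0,0,7],[0,0,7],[0,0,7],[0,0,7],[0,0,7],[0,0,7],[0,0,7],[0,0,7],[0,0,7],[0,0,0],[0,0,0]])

```text
t: 16.63
tool_pos: [439.7, -305.7, 246.4]
ee_rot: [180.0, -0.0, 5.2]
ft_force: [0.5, 0.4, 0.1]
finger_gap: 85.4
```

Request:
apply_moves(hand=[0,0,0,0,0,0,0,0,0,0,0,0], offset=[[8.8,-14.5,0],[18.1,-30,0],[20.7,-34.2,0],[20.7,-34.2,0],[20.7,-34.2,0],[20.7,-34.2,0],[20.7,-34.2,0],[20.7,-34.2,0],[12.9,-21.4,0],[5.2,-8.6,0],[0,0,0],[0,0,0]], angular=[[0,0,0],[0,0,0],[0,0,0],[0,0,0],[0,0,0],[0,0,0],[0,0,0],[0,0,0],[0,0,0],[0,0,0],[0,0,0],[0,0,0]])

```text
t: 17.63
tool_pos: [583.5, -12.6, 245.8]
ee_rot: [180.0, 0.0, 5.2]
ft_force: [0.8, 0.4, 0.2]
finger_gap: 85.2
```

Run:
```python
from h import *
f=grab('wrist','w6'); g=grab('side','s6');s=bot.state(); print(s['t'],s['tool_pos'],s['ee_rot'],s['finger_gap'])
```

```text
17.7333 [583.24738611 -13.71811687 245.85822531] [1.79965350e+02 2.63701929e-02 5.00922531e+00] 85.27510403524752
```

View pics/w6.png

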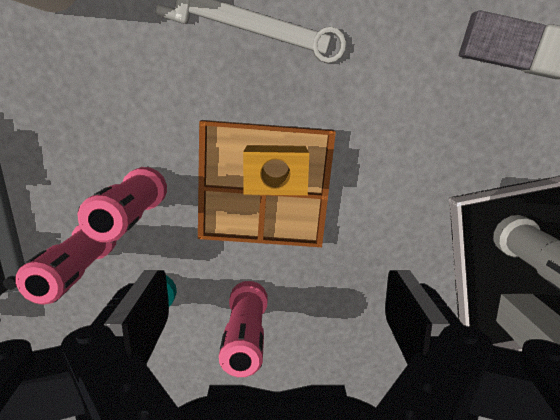

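View pics/s6.png

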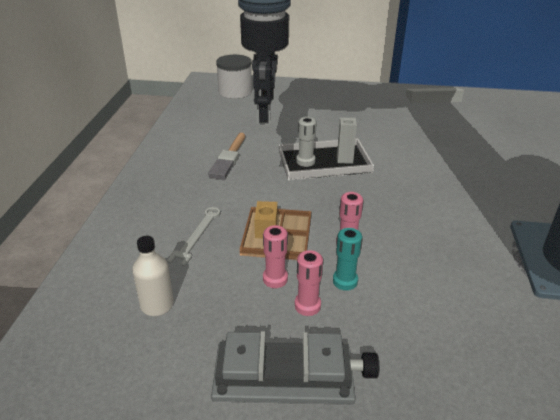

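Both holders stand upright in the tray, at side (308,143) and (347,140). The brass block is square to the jaws, with its hole at wrist (275,172). The stalls are now empty, so I'll measure their walls for the return.

Run:
```python
from h import *
a=load('w6')['img'][110:260,185:345]
cv2.imwrite('pics/c8.png',cv2.resize(a,None,fx=4,fy=4,interpolation=cv2.INTER_CUBIC))
```

```text
(no output)
```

View pics/c8.png

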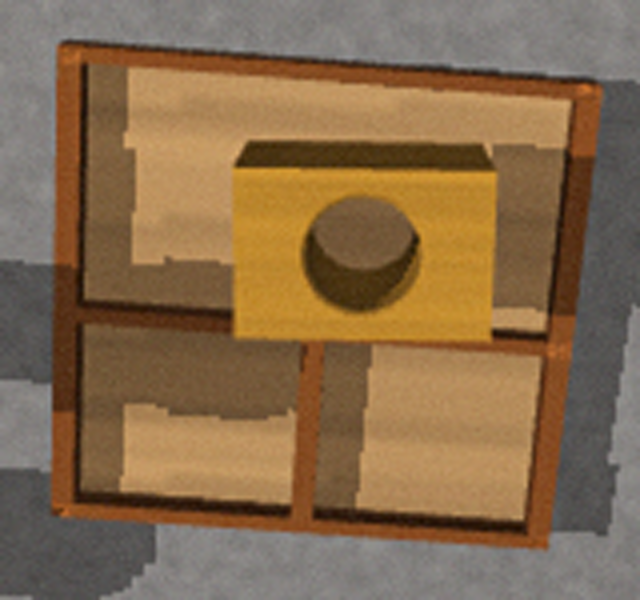

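Run:
```python
from h import *
np.set_printoptions(precision=1,suppress=True)
F=load('w6'); c=lambda u,v,z:onz(F,185+u/4,110+v/4,z)
print('stand',np.mean([c(*p,16) for p in [(60,43),(602,88),(547,548),(55,515)]],0))
for n,q in [('left(+y) stall',[(80,322),(303,340),(292,512),(75,493)]),('right stall',[(322,341),(545,353),(527,525),(314,513)])]:
    Q=np.array([c(*p,16) for p in q]);print(n,Q.mean(0),[round(np.linalg.norm(Q[i]-Q[(i+1)%4]),1) for i in range(4)])
q=[(233,168),(497,172),(491,341),(234,338)]
Q=np.array([c(*p,51) for p in q]);e=Q[0]-Q[1];print('brass',Q.mean(0),[round(np.linalg.norm(Q[i]-Q[(i+1)%4]),1) for i in range(4)],np.degrees(np.arctan2(-e[0],e[1])),c(361,253,51))
print(bot.state()['tool_pos'])
```

```text
stand [560.8  -3.1  16. ]
left(+y) stall [528.4  28.2  16. ] [np.float64(57.6), np.float64(48.0), np.float64(58.1), np.float64(47.4)]
right stall [529.6 -35.   16. ] [np.float64(57.9), np.float64(48.2), np.float64(57.3), np.float64(47.9)]
brass [583.6 -13.4  51. ] [np.float64(59.8), np.float64(39.8), np.float64(60.2), np.float64(39.9)] 4.303488208696283 [584.2 -12.7  51. ]
[583.2 -13.7 245.9]
```

Request:
apply_moves(hand=[0,0,0,0,0,0,0,0,0,0,0], offset=[[0.8,-0.5,20],[0,0,40],[0,0,40],[0,0,40],[0,0,35],[0,0,25],[0,0,15],[0,0,8],[0,0,0],[0,0,0],[0,0,0]], angular=[[0,0,0],[0,0,0],[0,0,0],[0,0,0],[0,0,0],[0,0,0],[0,0,0],[0,0,0],[0,0,0],[0,0,0],[0,0,0]])

```text
t: 18.65
tool_pos: [585.7, -12.5, 24.4]
ee_rot: [179.9, -0.2, 5.0]
ft_force: [0.8, -0.6, 1.3]
finger_gap: 85.3
```

Run:
```python
from h import *
f=grab('wrist','w7');g=grab('side','s7'); s=bot.state(); print(s['t'],s['tool_pos'],s['ee_rot'],s['ft_force'])
cv2.imwrite('pics/c9.png',cv2.resize(g['img'][90:300,180:380],None,fx=3,fy=2.8))
```

```text
18.75 [585.64029331 -12.13435525  24.47028416] [ 1.79948495e+02 -1.66047103e-01  5.01683593e+00] [ 0.15451037  1.16504713 -0.45281482]
```

View pics/w7.png

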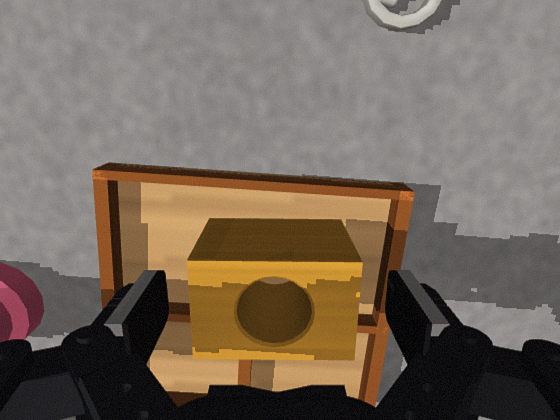

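View pics/c9.png

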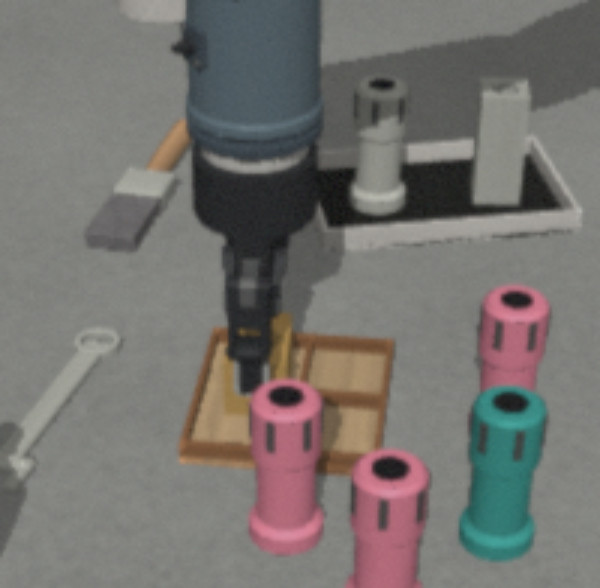

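The block lies between the open fingers and they clear the rim. Closing.

Request:
apply_moves(hand=[0,0,1,1,1,1,1,1,1,1], offset=[[-1.5,0,0],[0,0,0],[0,0,0],[0,0,0],[0,0,0],[0,0,0],[0,0,0],[0,0,0],[0,0,0],[0,0,0]], angular=[[0,0,0],[0,0,0],[0,0,0],[0,0,0],[0,0,0],[0,0,0],[0,0,0],[0,0,0],[0,0,0],[0,0,0]], squeeze=70)

```text
t: 19.58
tool_pos: [583.4, -11.8, 23.5]
ee_rot: [180.0, -0.1, 5.0]
ft_force: [-1.0, 0.9, 5.9]
finger_gap: 58.7
```

Request:
apply_moves(hand=[1,1,1,1,1,1,1,1,1,1], offset=[[0,0,-10],[0,0,-30],[0,0,-40],[0,0,-40],[0,0,-36],[0,0,-20],[0,0,0],[-4.5,-16.4,0],[-9.2,-33.7,0],[-10.6,-38.6,0]], angular=[[0,0,0],[0,0,0],[0,0,0],[0,0,0],[0,0,0],[0,0,0],[0,0,0],[0,0,0],[0,0,0],[0,0,0]])

```text
t: 20.42
tool_pos: [549.4, 73.7, 195.6]
ee_rot: [-180.0, 0.3, 4.8]
ft_force: [0.6, 1.4, -7.5]
finger_gap: 58.6
```

Request:
apply_moves(hand=[1,1,1,1,1,1,1,1,1,1,1], offset=[[-10.6,-38.6,0],[-10.6,-38.6,0],[-10.6,-38.6,0],[-10.6,-38.6,0],[-10.6,-38.6,0],[-10.6,-38.6,0],[-4.5,-16.4,0],[-1.3,-4.8,0],[0,0,0],[0,0,0],[0,0,0]], angular=[[0,0,0],[0,0,0],[0,0,0],[0,0,0],[0,0,0],[0,0,0],[0,0,0],[0,0,0],[0,0,0],[0,0,0],[0,0,0]])

```text
t: 21.33
tool_pos: [459.7, 318.8, 197.5]
ee_rot: [179.9, 0.1, 5.0]
ft_force: [-0.0, -0.6, -8.0]
finger_gap: 58.7
```

Run:
```python
from h import *
f=grab('wrist','w8');g=grab('side','s8'); s=bot.state(); print(s['t'],s['tool_pos'],s['ee_rot'],s['ft_force'],s['finger_gap'])
```

```text
21.4333 [460.19170067 318.81425885 198.27110143] [1.79962423e+02 4.70101728e-02 4.91639078e+00] [ 0.13419887 -0.2786156  -7.81127862] 58.76437467043348
```

View pics/w8.png

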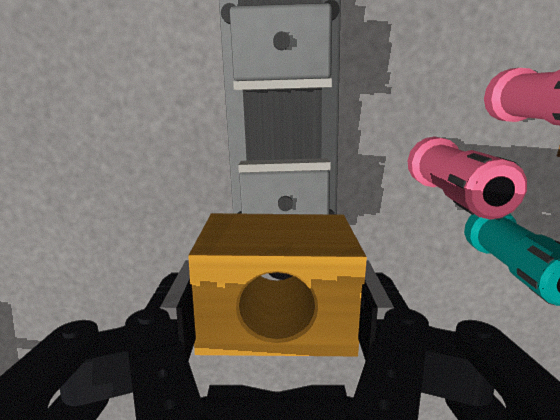

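View pics/s8.png

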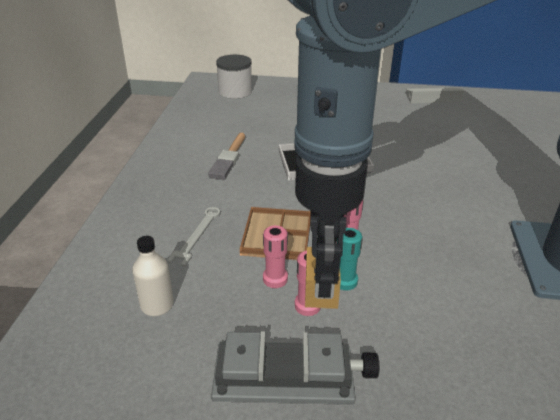

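The vice is in full view: the jaw plates lie at wrist rows about 85 and 168, with the gap between columns 240 and 328. Enlarging.

Run:
```python
from h import *
a=load('w8')['img'][60:190,215:350]
cv2.imwrite('pics/c10.png',cv2.resize(a,None,fx=4.5,fy=4.5,interpolation=cv2.INTER_CUBIC))
a=load('s8')['img'][320:410,200:400]
cv2.imwrite('pics/c11.png',cv2.resize(a,None,fx=4,fy=4,interpolation=cv2.INTER_CUBIC))
```

```text
(no output)
```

View pics/c10.png

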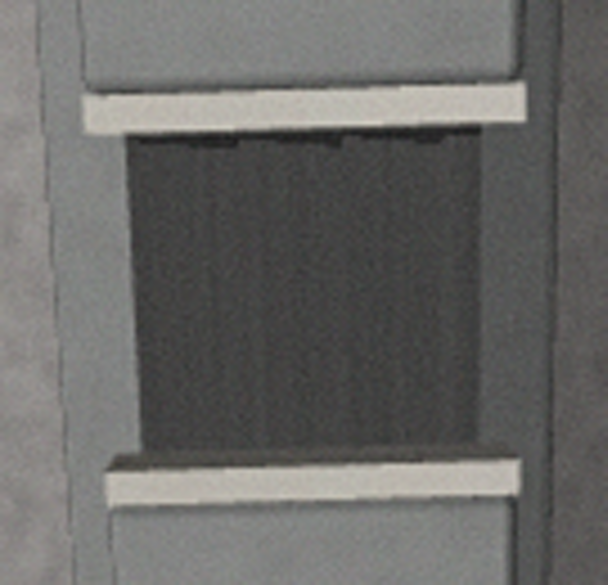

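Run:
```python
from h import *
np.set_printoptions(precision=2,suppress=True)
F=load('w8'); c=lambda u,v,z:onz(F,215+u/4.5,60+v/4.5,z)
q=[(84,134),(527,122),(521,460),(106,473)]
for z in (50,52,54):
    Q=np.array([c(*p,z) for p in q]);print(z,Q.mean(0),[round(np.linalg.norm(Q[i]-Q[(i+1)%4]),1) for i in range(4)],[np.degrees(np.arctan2(-e[0],e[1])) for e in (Q[0]-Q[1],Q[3]-Q[2])],[np.degrees(np.arctan2(e[1],e[0])) for e in (Q[0]-Q[3],Q[1]-Q[2])])
    print(Q)
# bed edges z34 width
b=[(127,136),(481,130),(478,448),(142,455)]
Q=np.array([c(*p,34) for p in b]);print('bed',Q.mean(0),[round(np.linalg.norm(Q[i]-Q[(i+1)%4]),1) for i in range(4)])
# side view triangulation of near/far inner corners
D=load('side0');d4=lambda u,v:(D,200+u/4,320+v/4)
for (u,v),s in [((84,134),(240,240)),((527,122),(260,47)),((521,460),(415,50)),((106,473),(416,245))]:
    print(tri((F,215+u/4.5,60+v/4.5),d4(*s)))
```

```text
50 [506.87 315.87  50.  ] [np.float64(73.0), np.float64(56.3), np.float64(72.5), np.float64(56.7)] [np.float64(6.439446768018153), np.float64(6.7588855175512546)] [np.float64(6.908990655401846), np.float64(6.408068039821459)]
[[530.83 355.43  50.  ]
 [539.02 282.86  50.  ]
 [483.08 276.58  50.  ]
 [474.54 348.61  50.  ]]
52 [507.05 315.93  52.  ] [np.float64(72.5), np.float64(55.9), np.float64(72.0), np.float64(56.3)] [np.float64(6.439446768018141), np.float64(6.758885517551287)] [np.float64(6.90899065540188), np.float64(6.40806803982144)]
[[530.85 355.21  52.  ]
 [538.99 283.15  52.  ]
 [483.43 276.91  52.  ]
 [474.95 348.44  52.  ]]
54 [507.24 315.99  54.  ] [np.float64(72.0), np.float64(55.5), np.float64(71.5), np.float64(55.9)] [np.float64(6.43944676801814), np.float64(6.758885517551275)] [np.float64(6.908990655401863), np.float64(6.408068039821478)]
[[530.87 355.    54.  ]
 [538.95 283.43  54.  ]
 [483.78 277.24  54.  ]
 [475.36 348.27  54.  ]]
bed [506.32 315.93  34.  ] [np.float64(61.6), np.float64(55.8), np.float64(61.8), np.float64(56.1)]
(array([533.54, 357.36,  36.79]), [np.float64(2.893951723151298), np.float64(2.893951723151446)])
(array([540.11, 282.89,  48.85]), [np.float64(1.0856116631747321), np.float64(1.085611663174777)])
(array([483.73, 276.78,  49.7 ]), [np.float64(0.7281356007914361), np.float64(0.7281356007915418)])
(array([474.13, 350.35,  36.8 ]), [np.float64(2.338594843924104), np.float64(2.338594843924135)])
```

View pics/c11.png

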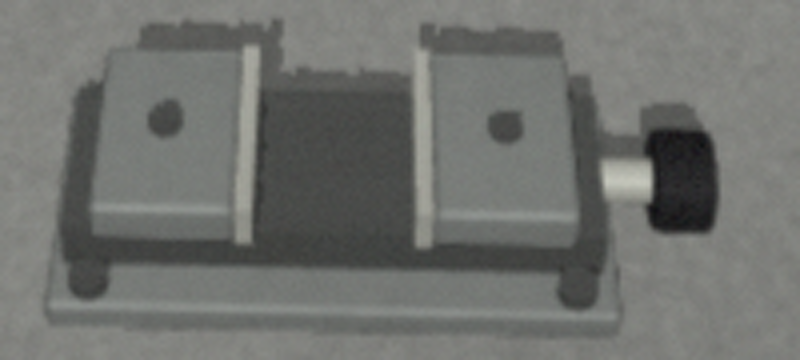

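The vice centre is at (507,316) with yaw about 6.6°; the gap measures 56.1 and the jaw width 72, which match the text. The side view gives z 49–50 for the two far upper corners, and the near pair at 37 are the plate's lower ends. Next, the held block's offset in the hand.

Run:
```python
from h import *
np.set_printoptions(precision=2,suppress=True)
F=load('w8')
a=F['img'][200:370,170:390]
cv2.imwrite('pics/c12.png',cv2.resize(a,None,fx=3.5,fy=3.5,interpolation=cv2.INTER_CUBIC))
```

```text
(no output)
```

View pics/c12.png

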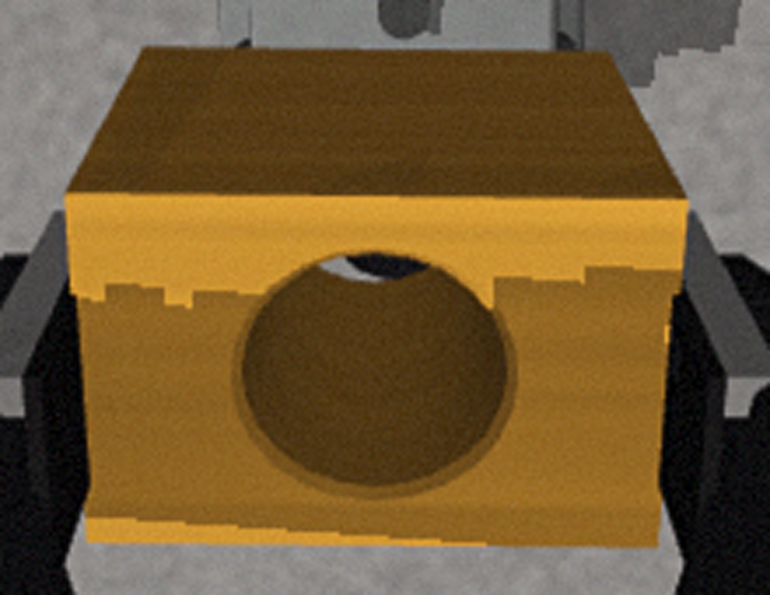

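Run:
```python
from h import *
np.set_printoptions(precision=2,suppress=True)
F=load('w8'); tcp=np.array([460.2,318.8]);
for z in (224,226,228):
    Q=np.array([onz(F,170+u/3.5,200+v/3.5,z) for u,v in [(68,193),(686,200),(658,547),(88,542)]])
    print(z,Q.mean(0),Q.mean(0)[:2]-tcp,[round(np.linalg.norm(Q[i]-Q[(i+1)%4]),1) for i in range(4)],[np.degrees(np.arctan2(-e[0],e[1])) for e in (Q[0]-Q[1],Q[3]-Q[2])])
```

```text
224 [459.83 317.35 224.  ] [-0.37 -1.45] [np.float64(60.0), np.float64(40.4), np.float64(60.6), np.float64(40.5)] [np.float64(4.211265034630266), np.float64(4.292249646483244)]
226 [461.1  317.47 226.  ] [ 0.9  -1.33] [np.float64(59.0), np.float64(39.7), np.float64(59.5), np.float64(39.8)] [np.float64(4.211265034630288), np.float64(4.292249646483344)]
228 [462.38 317.59 228.  ] [ 2.18 -1.21] [np.float64(58.0), np.float64(39.0), np.float64(58.5), np.float64(39.1)] [np.float64(4.211265034630315), np.float64(4.292249646483226)]
```

Request:
apply_moves(hand=[1,1,1,1,1,1,1,1,1,1,1], offset=[[0,0,0],[0,0,0],[15.3,2.4,0],[20.3,3.3,0],[10.2,1.6,0],[0,0,20],[0,0,40],[0,0,30],[0,0,10],[0,0,0],[0,0,0]], angular=[[0,0,-1.2],[0,0,-1.15],[0,0,0],[0,0,0],[0,0,0],[0,0,0],[0,0,0],[0,0,0],[0,0,0],[0,0,0],[0,0,0]])

```text
t: 22.35
tool_pos: [506.6, 318.9, 99.4]
ee_rot: [-180.0, -0.0, 7.4]
ft_force: [-0.4, -0.4, -5.7]
finger_gap: 58.5
```

Run:
```python
from h import *
f=grab('wrist','w9');g=grab('side','s9');h=grab('scene','n9'); s=bot.state(); print(s['t'],s['tool_pos'],s['ee_rot'],s['ft_force'],s['finger_gap'])
cv2.imwrite('pics/c13.png',np.hstack([cv2.resize(g['img'][270:410,200:390],(400,295)),cv2.resize(h['img'][190:350,350:520],(380,295))]))
```

```text
22.5 [507.97927729 319.61604561 101.508058  ] [-179.9290172    -0.2815569     7.39180054] [-0.41191561  0.3626281  -6.96763451] 58.54544055217709
```

View pics/w9.png

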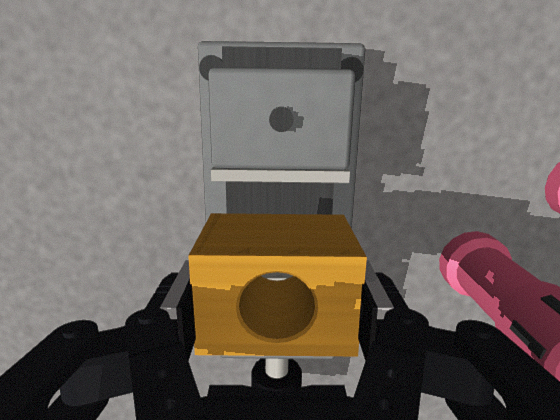

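View pics/c13.png

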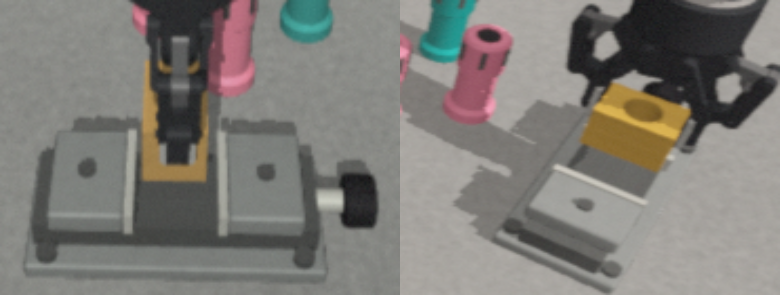

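Run:
```python
from h import *
np.set_printoptions(precision=2,suppress=True)
s=bot.state();print(s['tool_pos'],s['ee_rot'])
f=load('w9')
cv2.imwrite('pics/c14.png',cv2.resize(f['img'][160:370,180:380],None,fx=3.5,fy=2.8,interpolation=cv2.INTER_CUBIC))
```

```text
[507.98 319.62 101.51] [-179.93   -0.28    7.39]
```

View pics/c14.png

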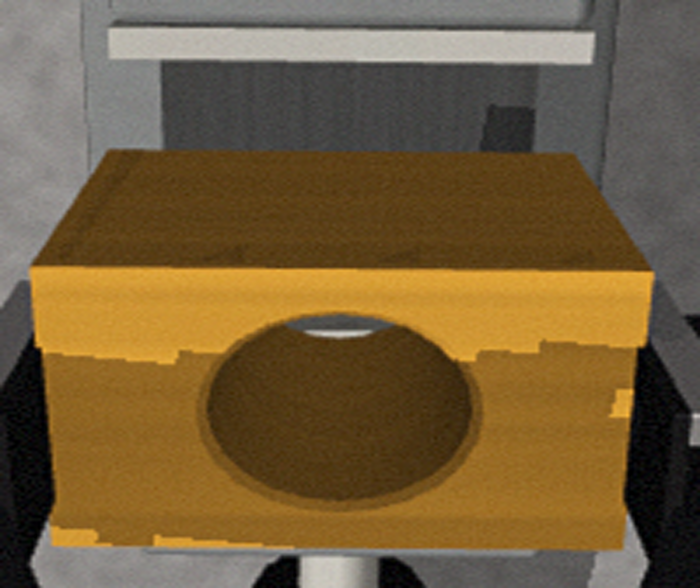

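Run:
```python
from h import *
np.set_printoptions(precision=2,suppress=True)
F=load('w9'); c=lambda u,v,z:onz(F,180+u/3.5,160+v/2.8,z)
tcpz=101.5
J=np.array([c(109,57,52),c(594,64,52)]);e=J[0]-J[1];a=np.arctan2(-e[0],e[1]);print(J,np.linalg.norm(e),np.degrees(a))
vc=J.mean(0)[:2]-28*np.array([np.cos(a),np.sin(a)]);print('vice centre',vc)
for z in (127.5,129):
    Q=np.array([c(*p,z) for p in [(32,267),(652,271),(624,550),(52,547)]])
    q=Q.mean(0)[:2];print(q,[round(np.linalg.norm(Q[i]-Q[(i+1)%4]),1) for i in range(4)],[np.degrees(np.arctan2(-e[0],e[1])) for e in (Q[0]-Q[1],Q[3]-Q[2])])
    d=q-vc;R=np.array([[np.cos(a),np.sin(a)],[-np.sin(a),np.cos(a)]]);print('block in vice frame',R@d)
# bottom front edge of block
B=np.array([c(108,150,tcpz-17.5),c(574,153,tcpz-17.5)]);print('bottom +x edge',B,R@(B.mean(0)[:2]-vc),np.linalg.norm(B[0]-B[1]))
```

```text
[[531.17 355.32  52.  ]
 [539.13 283.33  52.  ]] 72.4290773836024 6.3148177767818385
vice centre [507.32 316.24]
[507.68 317.63] [np.float64(59.4), np.float64(39.9), np.float64(59.9), np.float64(40.0)] [np.float64(6.873691139760287), np.float64(6.933634284342985)]
block in vice frame [0.51 1.34]
[508.63 317.75] [np.float64(58.6), np.float64(39.4), np.float64(59.1), np.float64(39.5)] [np.float64(6.873691139760153), np.float64(6.933634284342971)]
block in vice frame [1.46 1.36]
bottom +x edge [[524.23 349.54  84.  ]
 [531.36 290.54  84.  ]] [20.77  1.52] 59.42757530835572
```

Request:
apply_moves(hand=[1,1,1,1], offset=[[0,0,0],[0,0,0],[0,0,0],[0,0,0]], angular=[[0,0,0],[0,0,0],[0,0,0],[0,0,0]])

```text
t: 22.83
tool_pos: [506.3, 319.0, 99.4]
ee_rot: [-180.0, -0.1, 7.4]
ft_force: [-0.3, 0.1, -7.7]
finger_gap: 59.2
```

Request:
apply_moves(hand=[1,1,1,1,1,1,1,1,1], offset=[[0,1.5,0],[0,0,15],[0,0,15],[0,0,8],[0,0,5],[0,0,0],[0,0,0],[0,0,0],[0,0,0]], angular=[[0,0,0],[0,0,0],[0,0,0],[0,0,0],[0,0,0],[0,0,0],[0,0,0],[0,0,0],[0,0,0]])

```text
t: 23.58
tool_pos: [507.0, 317.7, 56.7]
ee_rot: [-180.0, -0.1, 7.4]
ft_force: [-0.1, 0.0, -6.6]
finger_gap: 59.0
```

Run:
```python
from h import *
f=grab('wrist','w10');g=grab('side','s10');h=grab('scene','n10'); s=bot.state(); print(s['t'],s['tool_pos'],s['ee_rot'],s['ft_force'],s['finger_gap'])
cv2.imwrite('pics/c15.png',np.hstack([cv2.resize(g['img'][270:410,200:390],(400,295)),cv2.resize(h['img'][190:350,350:520],(380,295))]))
cv2.imwrite('pics/c16.png',cv2.resize(f['img'][160:370,180:380],None,fx=3.5,fy=2.8,interpolation=cv2.INTER_CUBIC))
```

```text
23.7333 [506.6215084  317.52205482  56.4413772 ] [-1.79984199e+02 -6.28230678e-02  7.38421786e+00] [-0.3348095  -0.6376675  -7.57015579] 58.852118515500635
```

View pics/c15.png

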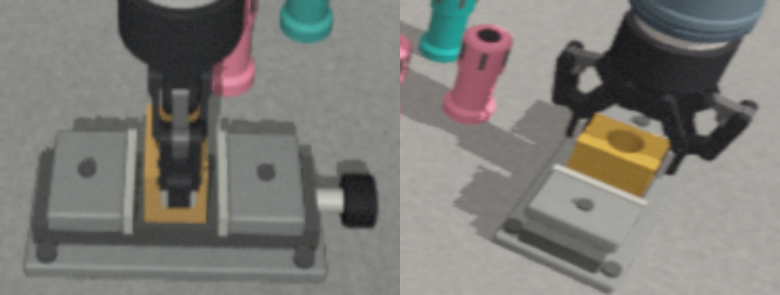

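View pics/c16.png

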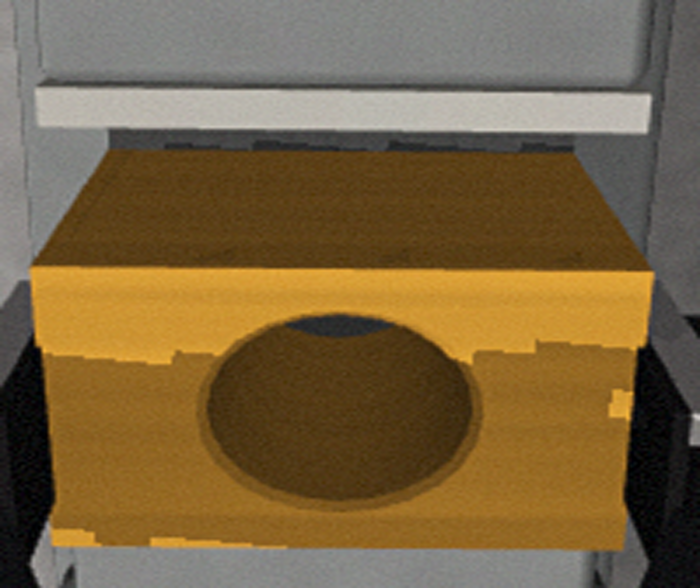

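The block is centred: its bottom edge spans crop columns 108–574 and the bed spans 108–576, and both are parallel. Lowering to contact.

Request:
apply_moves(hand=[1,1,1,1,1], offset=[[0,0,2],[0,0,1.5],[0,0,0.5],[0,0,0],[0,0,0]], angular=[[0,0,0],[0,0,0],[0,0,0],[0,0,0],[0,0,0]])

```text
t: 24.15
tool_pos: [506.2, 317.3, 51.7]
ee_rot: [180.0, 0.0, 7.4]
ft_force: [0.5, -0.7, -7.1]
finger_gap: 58.5
```

Request:
apply_moves(hand=[1,1,1], offset=[[0,0,0.8],[0,0,0],[0,0,0]], angular=[[0,0,0],[0,0,0],[0,0,0]])

```text
t: 24.4
tool_pos: [506.3, 317.4, 51.5]
ee_rot: [-180.0, -0.0, 7.4]
ft_force: [-2.8, -1.3, -0.8]
finger_gap: 58.9
```

Request:
apply_moves(hand=[0.2,0.1,0,0,0,0,0,0,0,0,0,0], offset=[[0,0,0],[0,0,0],[0,0,0],[0,0,0],[0,0,-8],[0,0,-25],[0,0,-40],[0,0,-40],[-20,0,-25],[-20,0,-10],[0,0,0],[0,0,0]], angular=[[0,0,0],[0,0,0],[0,0,0],[0,0,0],[0,0,0],[0,0,0],[0,0,0],[0,0,0],[0,0,0],[0,0,0],[0,0,0],[0,0,0]])

```text
t: 25.4
tool_pos: [466.5, 312.5, 200.9]
ee_rot: [-180.0, -0.2, 7.4]
ft_force: [0.6, 0.6, -0.9]
finger_gap: 85.6
```

Run:
```python
from h import *
f=grab('wrist','w11');g=grab('side','s11'); s=bot.state(); print(s['t'],s['tool_pos'],s['ee_rot'],s['ft_force'],s['finger_gap'])
cv2.imwrite('pics/c17.png',cv2.resize(f['img'][100:280,200:360],None,fx=4,fy=3.3,interpolation=cv2.INTER_CUBIC))
```

```text
25.5 [466.81779791 312.17442089 198.89678995] [ 1.79996109e+02 -1.36832954e-02  7.38272547e+00] [ 0.42926677 -0.44147261  0.31238934] 85.506415499154
```

View pics/c17.png

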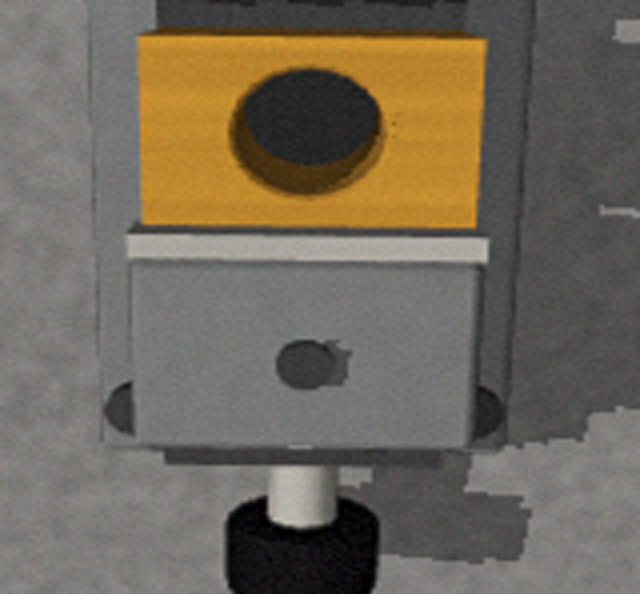

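View pics/s11.png

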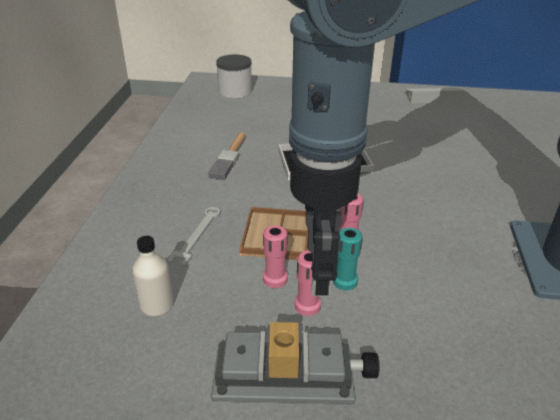

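Run:
```python
from h import *
np.set_printoptions(precision=2,suppress=True)
F=load('w11'); c=lambda u,v,z:onz(F,200+u/4,100+v/3.3,z)
J=np.array([c(127,234,52),c(489,240,52)]);e=J[0]-J[1];a=np.arctan2(-e[0],e[1]);print(np.linalg.norm(e),np.degrees(a))
vc=J.mean(0)[:2]+28*np.array([np.cos(a),np.sin(a)]);print('vice centre',vc)
Q=np.array([c(*p,79) for p in [(138,36),(487,40),(477,228),(141,223)]])
q=Q.mean(0)[:2];print(q,[round(np.linalg.norm(Q[i]-Q[(i+1)%4]),1) for i in range(4)],[np.degrees(np.arctan2(-e[0],e[1])) for e in (Q[0]-Q[1],Q[3]-Q[2])])
R=np.array([[np.cos(a),np.sin(a)],[-np.sin(a),np.cos(a)]]);print('block in vice frame',R@(q-vc), 'vs other vice est',R@(q-np.array([507.1,316.1])))
```

```text
71.98237840572534 6.249126374434942
vice centre [506.86 315.73]
[506.93 315.86] [np.float64(60.1), np.float64(39.9), np.float64(60.5), np.float64(39.6)] [np.float64(6.638731603184333), np.float64(6.37117307719771)]
block in vice frame [0.08 0.12] vs other vice est [-0.19 -0.22]
```

The block lies flat in the vice, within about 0.3 mm of centre and parallel to the jaws within about 0.3°. Now back for the collet block.

Request:
apply_moves(hand=[0,0,0,0,0,0,0,0,0,0,0,0], offset=[[0,0,0],[0,0,0],[0,0,0],[0,0,0],[0,0,0],[0,0,0],[0,0,0],[0,0,0],[0,0,0],[0,0,0],[0,0,0],[0,0,0]], angular=[[0,0,-7.1],[0,0,-7.1],[0,0,-7.1],[0,0,-7.1],[0,0,-7.1],[0,0,-7.1],[0,0,-7.1],[0,0,-7.1],[0,0,-7.1],[0,0,-7.1],[0,0,-7.1],[0,0,-7.1]])

```text
t: 26.5
tool_pos: [466.9, 311.9, 197.5]
ee_rot: [-179.9, 0.0, 92.9]
ft_force: [0.7, -0.1, -0.4]
finger_gap: 85.3
```

Request:
apply_moves(hand=[0,0,0,0,0,0,0,0,0,0,0,0], offset=[[0,0,0],[-14.8,-2.2,0],[-29.7,-4.4,0],[-39.6,-5.9,0],[-39.6,-5.9,0],[-39.6,-5.9,0],[-39.6,-5.9,0],[-39.6,-5.9,0],[-39.6,-5.9,0],[-39.6,-5.9,0],[-39.6,-5.9,0],[-39.6,-5.9,0]], angular=[[0,0,-3.4],[0,0,0],[0,0,0],[0,0,0],[0,0,0],[0,0,0],[0,0,0],[0,0,0],[0,0,0],[0,0,0],[0,0,0],[0,0,0]])

```text
t: 27.5
tool_pos: [448.6, -95.0, 198.1]
ee_rot: [-179.9, -0.0, 96.0]
ft_force: [0.6, -0.9, -0.3]
finger_gap: 85.7
```

Request:
apply_moves(hand=[0,0,0,0,0,0,0,0,0,0], offset=[[-39.6,-5.9,0],[-39.6,-5.9,0],[-39.6,-5.9,0],[-39.6,-5.9,0],[-34.6,-5.2,0],[-13.5,-2,0],[-5,-0.7,0],[0,0,0],[0,0,0],[0,0,0]], angular=[[0,0,0],[0,0,0],[0,0,0],[0,0,0],[0,0,0],[0,0,0],[0,0,0],[0,0,0],[0,0,0],[0,0,0]])

```text
t: 28.33
tool_pos: [439.8, -304.6, 198.7]
ee_rot: [-180.0, -0.1, 96.1]
ft_force: [0.9, -0.4, -0.5]
finger_gap: 85.5
```

Run:
```python
from h import *
f=grab('wrist','w12'); s=bot.state(); print(s['t'],s['tool_pos'],s['ee_rot'],s['ft_force'],s['finger_gap'])
```

```text
28.3833 [ 439.95650873 -304.58163706  198.93675129] [-1.79989477e+02 -4.50900640e-02  9.60895261e+01] [0.15668517 0.44360561 0.00860348] 84.77677579476857
```

View pics/w12.png

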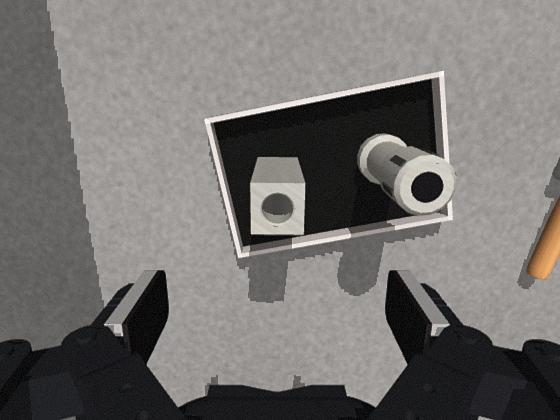

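Both holders still stand upright; the collet block's hole at (277,208) is centred between the jaws. Descending and grasping.

Request:
apply_moves(hand=[0.15,0.15,0.15,0.15,0.15,0.15,0.15,0.15,0.15,1,1,1], offset=[[-1.4,0,15],[0,0,35],[0,0,35],[0,0,25],[0,0,15],[0,0,6.5],[0,0,0],[0,0,0],[0,0,0],[0,0,0],[0,0,0],[0,0,0]], angular=[[0,0,0],[0,0,0],[0,0,0],[0,0,0],[0,0,0],[0,0,0],[0,0,0],[0,0,0],[0,0,0],[0,0,0],[0,0,0],[0,0,0]], squeeze=60)

```text
t: 29.38
tool_pos: [440.2, -308.1, 68.4]
ee_rot: [179.9, 0.1, 96.0]
ft_force: [-0.2, 0.7, 1.2]
finger_gap: 37.1
```

Request:
apply_moves(hand=[1,1,1,1,1], offset=[[0,0,0],[0,0,0],[0,0,0],[0,0,0],[0,0,0]], angular=[[0,0,0],[0,0,0],[0,0,0],[0,0,0],[0,0,0]])

```text
t: 29.8
tool_pos: [440.4, -308.3, 68.6]
ee_rot: [179.9, 0.1, 96.0]
ft_force: [0.5, 0.5, 5.9]
finger_gap: 35.4
```

Request:
apply_moves(hand=[1,1,1,1,1,1,1,1,1,1,1], offset=[[0,0,-10],[0,0,-25],[0,0,-35],[0,0,-35],[0,0,-20],[0,0,-5],[0,0,0],[13.7,6.1,0],[27.4,12.2,0],[36.5,16.3,0],[36.5,16.3,0]], angular=[[0,0,0],[0,0,0],[0,0,0],[0,0,0],[0,0,0],[0,0,0],[0,0,0],[0,0,0],[0,0,0],[0,0,0],[0,0,0]])

```text
t: 30.72
tool_pos: [476.9, -187.3, 194.2]
ee_rot: [-179.7, -0.2, 95.8]
ft_force: [1.3, -0.1, -7.4]
finger_gap: 34.9
```

Request:
apply_moves(hand=[1,1,1,1,1,1,1,1,1], offset=[[36.5,16.3,0],[36.5,16.3,0],[36.5,16.3,0],[27.4,12.2,0],[10,4.5,0],[0,0,0],[0,0,0],[0,0,0],[0,0,0]], angular=[[0,0,0],[0,0,0],[0,0,0],[0,0,0],[0,0,0],[0,0,0],[0,0,0],[0,0,0],[0,0,0]])

```text
t: 31.47
tool_pos: [527.8, -37.2, 196.5]
ee_rot: [-179.9, -0.0, 95.9]
ft_force: [-0.2, -0.6, -7.1]
finger_gap: 35.3
```

Run:
```python
from h import *
f=grab('wrist','w13'); s=bot.state(); print(s['t'],s['tool_pos'],s['ee_rot'],s['ft_force'],s['finger_gap'])
```

```text
31.5167 [527.97340105 -37.29347726 196.88810518] [-1.79927318e+02 -4.64667673e-03  9.58733261e+01] [ 0.40292285  0.48297797 -8.01462045] 35.616978577406826
```

View pics/w13.png

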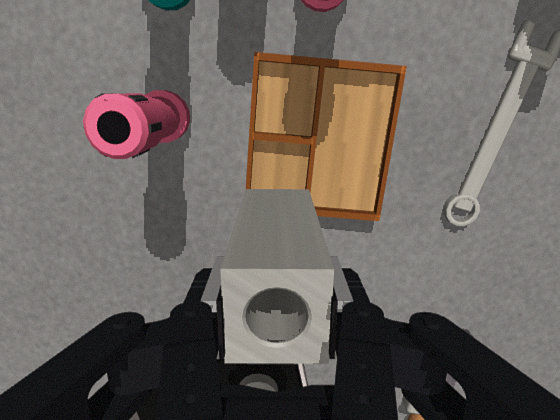

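Request:
apply_moves(hand=[1,1,1,1,1,1,1,1,1], offset=[[0.6,1.3,15],[0,0,30],[0,0,30],[0,0,20],[0,0,7],[0,0,0],[0,0,0],[0,0,0],[0,0,0]], angular=[[0,0,0],[0,0,0],[0,0,0],[0,0,0],[0,0,0],[0,0,0],[0,0,0],[0,0,0],[0,0,0]])

```text
t: 32.27
tool_pos: [531.2, -35.9, 97.3]
ee_rot: [179.8, 0.1, 96.0]
ft_force: [0.3, 0.1, -7.0]
finger_gap: 35.2
```

Run:
```python
from h import *
f=grab('wrist','w14');g=grab('side','s14');h=grab('scene','n14'); s=bot.state(); print(s['t'],s['tool_pos'],s['ee_rot'],s['ft_force'],s['finger_gap'])
cv2.imwrite('pics/c18.png',np.hstack([cv2.resize(g['img'][130:290,220:380],(400,400)),cv2.resize(h['img'][120:270,220:370],(400,400))]))
```

```text
32.4167 [530.45780053 -35.4399869   96.63030406] [1.79884909e+02 4.64797877e-02 9.59880444e+01] [-0.18191818 -0.21852519 -7.41792321] 35.50823921890561
```

View pics/w14.png

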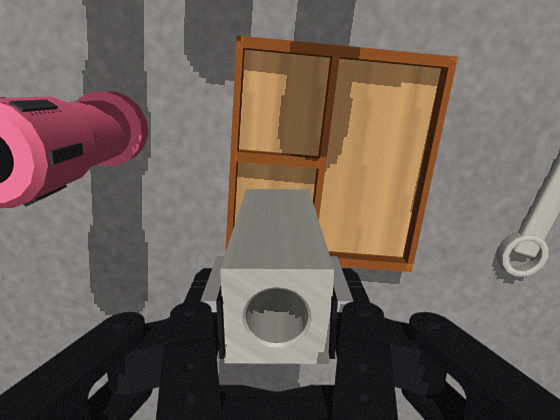

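View pics/c18.png

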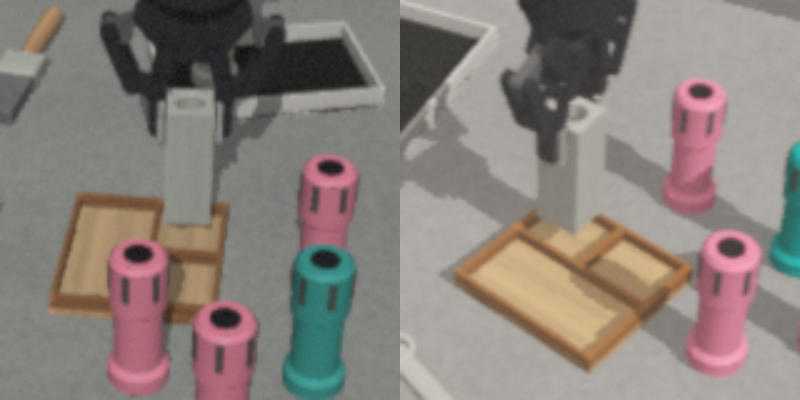

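Run:
```python
from h import *
np.set_printoptions(precision=1,suppress=True)
F=load('w14')
b=np.array([onz(F,u,v,32) for u,v in [(246,190),(308,191)]]);print('block +y bottom edge',b,np.linalg.norm(b[0]-b[1]))
# stall inner walls: NW, NE corners (rim top inner), z16
w=np.array([onz(F,u,v,16) for u,v in [(236,163),(317,169)]]);print('stall +y inner corners',w,np.linalg.norm(w[0]-w[1]))
st=np.array([onz(F,u,v,16) for u,v in [(238,37),(456,58),(411,270)]]);print(st)
```

```text
block +y bottom edge [[511.4 -19.3  32. ]
 [547.  -16.3  32. ]] 35.70274518926906
stall +y inner corners [[503.2  -7.4  16. ]
 [552.5  -6.   16. ]] 49.383199224067475
[[499.2  62.8  16. ]
 [621.5  64.7  16. ]
 [623.8 -67.1  16. ]]
```

Request:
apply_moves(hand=[1,1,1,1,1,1,1], offset=[[0,-1.5,0],[0,0,10],[0,0,8],[0,0,4],[0,0,2],[0,0,0],[0,0,0]], angular=[[0,0,0],[0,0,0],[0,0,0],[0,0,0],[0,0,0],[0,0,0],[0,0,0]])

```text
t: 33.0
tool_pos: [528.3, -35.4, 71.2]
ee_rot: [-180.0, -0.0, 96.0]
ft_force: [1.1, 0.1, -6.7]
finger_gap: 35.2
```

Request:
apply_moves(hand=[1,1,1], offset=[[0,0,1],[0,0,0.5],[0,0,0]], angular=[[0,0,0],[0,0,0],[0,0,0]])

```text
t: 33.25
tool_pos: [528.7, -35.5, 70.6]
ee_rot: [179.9, 0.0, 96.0]
ft_force: [-0.3, 0.1, -0.9]
finger_gap: 35.1
```

Contact came at exactly the predicted height. Releasing, then on to the chuck.

Request:
apply_moves(hand=[0.5,0.2,0.1,0.1,0.1,0.1,0.1,0,0,0,0,0], offset=[[0,0,0],[0,0,0],[0,0,0],[0,0,0],[0,0,-10],[0,0,-30],[0,0,-40],[0,0,-40],[0,0,-10],[-20,0,0],[-40,0,0],[-40,0,0]], angular=[[0,0,0],[0,0,0],[0,0,0],[0,0,0],[0,0,0],[0,0,0],[0,0,0],[0,0,3],[0,0,3],[0,0,0],[0,0,0],[0,0,0]])

```text
t: 34.25
tool_pos: [528.6, -135.5, 201.9]
ee_rot: [179.9, 0.1, 90.2]
ft_force: [1.1, 0.1, 0.7]
finger_gap: 85.4
```

Request:
apply_moves(hand=[0,0,0,0,0,0,0,0,0], offset=[[-40,0,0],[-40,0,0],[-35,2.7,0],[-20,0,0],[-8.3,0,0],[0,0,0],[0,0,0],[0,0,0],[0,0,0]], angular=[[0,0,0],[0,0,0],[0,0,0],[0,0,0],[0,0,0],[0,0,0],[0,0,0],[0,0,0],[0,0,0]])

```text
t: 35.0
tool_pos: [531.0, -276.9, 200.3]
ee_rot: [180.0, -0.0, 90.1]
ft_force: [-0.1, 0.1, 0.9]
finger_gap: 85.7
```

Run:
```python
from h import *
f=grab('wrist','w15');g=grab('side','s15'); s=bot.state(); print(s['t'],s['tool_pos'],s['ee_rot'],s['ft_force'],s['finger_gap'])
cv2.imwrite('pics/c19.png',np.hstack([cv2.resize(f['img'],(460,345)),cv2.resize(g['img'][130:290,220:380],(340,345))]))
```

```text
35.1 [ 531.13688339 -277.24687137  200.3177576 ] [ 1.79990272e+02 -5.06610927e-03  9.00857133e+01] [-0.07706019 -0.58338697  0.33875226] 85.72094926253853
```

View pics/c19.png

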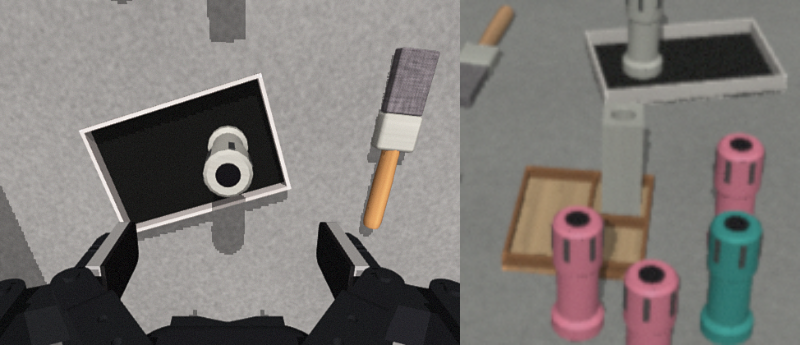

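Request:
apply_moves(hand=[0,0,0,0,0,0,0,0,0,1,1,1], offset=[[-0.5,0,15],[0,0,35],[0,0,35],[0,0,22],[0,0,12],[0,0,4],[0,0,0],[0,0,0],[0,0,0],[0,0,0],[0,0,0],[0,0,0]], angular=[[0,0,0],[0,0,0],[0,0,0],[0,0,0],[0,0,0],[0,0,0],[0,0,0],[0,0,0],[0,0,0],[0,0,0],[0,0,0],[0,0,0]], squeeze=60)

```text
t: 36.1
tool_pos: [531.2, -279.6, 77.9]
ee_rot: [179.9, 0.1, 90.0]
ft_force: [0.5, -1.0, 0.4]
finger_gap: 51.6
```

Request:
apply_moves(hand=[1,1,1,1,1,1], offset=[[0,0,0],[0,0,0],[0,0,0],[0,0,0],[0,0,0],[0,0,0]], angular=[[0,0,0],[0,0,0],[0,0,0],[0,0,0],[0,0,0],[0,0,0]])

```text
t: 36.6
tool_pos: [531.3, -279.5, 77.8]
ee_rot: [179.9, 0.0, 90.0]
ft_force: [0.6, 0.3, 5.5]
finger_gap: 38.8
```

Request:
apply_moves(hand=[1,1,1,1,1,1,1,1,1,1,1,1], offset=[[0,0,-10],[0,0,-20],[0,0,-30],[0,0,-30],[0,0,-30],[0,0,-20],[0,0,-10],[15,0,0],[30,0,0],[35,0,0],[35,0,0],[35,0,0]], angular=[[0,0,0],[0,0,0],[0,0,0],[0,0,0],[0,0,0],[0,0,0],[0,0,0],[0,0,0],[0,0,0],[0,0,0],[0,0,0],[0,0,0]])

```text
t: 37.6
tool_pos: [529.0, -127.0, 224.5]
ee_rot: [-179.7, -0.1, 89.9]
ft_force: [1.1, 1.4, -7.9]
finger_gap: 38.5
```

Request:
apply_moves(hand=[1,1,1,1,1,1,1,1,1,1,1], offset=[[35,0,0],[35,0,0],[35,-1.3,0],[30,0,0],[17,0,0],[5,0,0],[0,0,0],[0,0,0],[0,0,0],[0,0,0],[0,0,0]], angular=[[0,0,0],[0,0,0],[0,0,0],[0,0,0],[0,0,0],[0,0,0],[0,0,0],[0,0,0],[0,0,0],[0,0,0],[0,0,0]])

```text
t: 38.52
tool_pos: [529.7, 26.7, 226.8]
ee_rot: [-180.0, 0.0, 89.9]
ft_force: [0.3, 0.5, -6.8]
finger_gap: 38.6
```

Request:
apply_moves(hand=[1,1,1,1,1,1,1,1,1,1], offset=[[0.5,0.3,15],[0,0,30],[0,0,35],[0,0,25],[0,0,12],[0,0,5],[0,0,0],[0,0,0],[0,0,0],[0,0,0]], angular=[[0,0,0],[0,0,0],[0,0,0],[0,0,0],[0,0,0],[0,0,0],[0,0,0],[0,0,0],[0,0,0],[0,0,0]])

```text
t: 39.35
tool_pos: [531.2, 28.0, 106.5]
ee_rot: [179.8, 0.0, 90.0]
ft_force: [0.1, 0.0, -7.5]
finger_gap: 38.7
```

Run:
```python
from h import *
f=grab('wrist','w16');g=grab('side','s16');h=grab('scene','n16'); s=bot.state(); print(s['t'],s['tool_pos'],s['ee_rot'],s['ft_force'],s['finger_gap'])
cv2.imwrite('pics/c20.png',np.hstack([cv2.resize(g['img'][130:290,220:380],(400,400)),cv2.resize(h['img'][120:270,220:370],(400,400))]))
```

```text
39.5 [530.52711929  28.18837617 105.94305605] [1.79899394e+02 1.67298449e-02 8.99864148e+01] [-0.86385294 -0.22486463 -6.75594682] 38.89842513080245
```

View pics/w16.png

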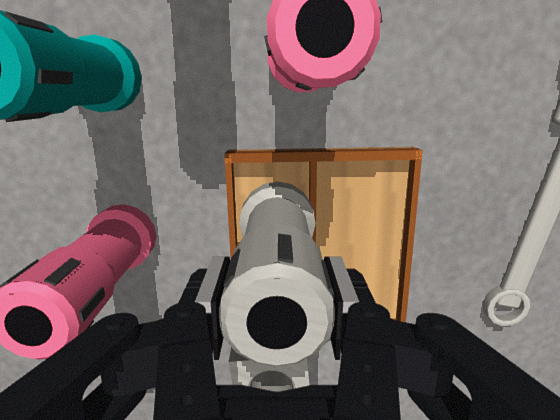

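View pics/c20.png

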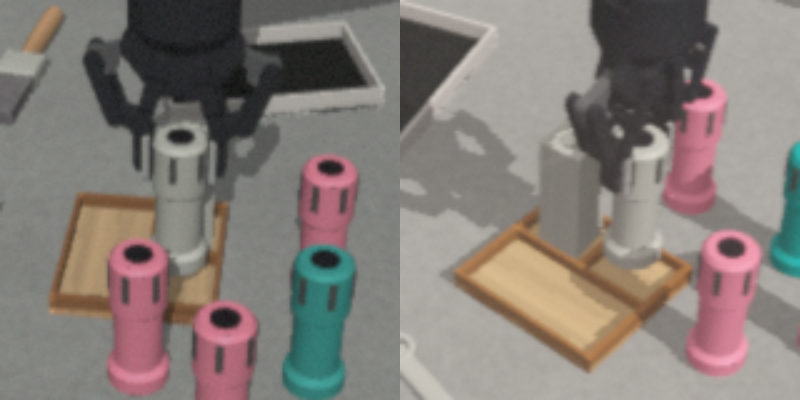

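Run:
```python
from h import *
np.set_printoptions(precision=1,suppress=True)
F=load('w16')
for z in (32,40,48): print('foot',z,onz(F,240,217,z),onz(F,315,217,z))
print('foot front y', onz(F,275,183,32),onz(F,275,183,48))
print('stall top corners',onz(F,234,161,16),onz(F,309,161,16))
cv2.imwrite('pics/c21.png',cv2.resize(F['img'][140:270,215:345],None,fx=4.5,fy=4.5,interpolation=cv2.INTER_CUBIC))
```

```text
foot 32 [508.5  26.9  32. ] [554.6  26.8  32. ]
foot 40 [509.3  29.6  40. ] [553.7  29.6  40. ]
foot 48 [510.1  32.4  48. ] [552.8  32.3  48. ]
foot front y [530.   48.3  32. ] [530.   52.2  48. ]
stall top corners [504.2  58.7  16. ] [551.5  58.6  16. ]
```

View pics/c21.png

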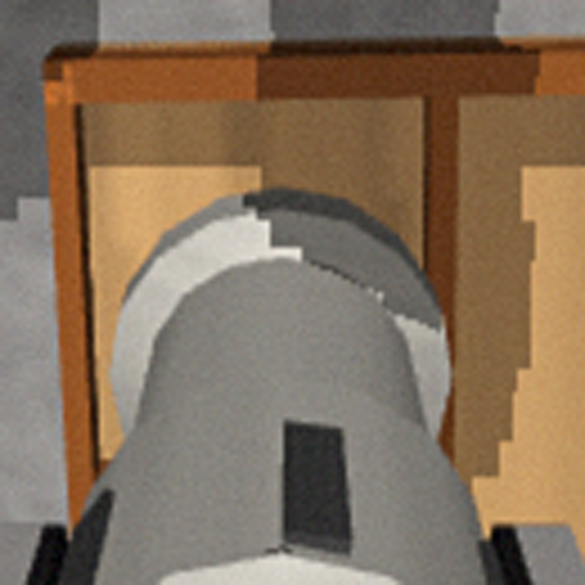

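Camera estimates put the stall's centre at x 528–530, and the original pickup was at 531. I'll go to x≈529.5 (±3 mm play) and lower while watching side forces.

Request:
apply_moves(hand=[1,1,1,1,1,1,1,1], offset=[[0,-1,0],[0,0,8],[0,0,8],[0,0,4],[0,0,2],[0,0,0],[0,0,0],[0,0,0]], angular=[[0,0,0],[0,0,0],[0,0,0],[0,0,0],[0,0,0],[0,0,0],[0,0,0],[0,0,0]])

```text
t: 40.17
tool_pos: [529.2, 28.2, 83.1]
ee_rot: [180.0, 0.0, 90.0]
ft_force: [0.6, 0.1, -6.9]
finger_gap: 38.9
```

Below the rim with no side force. Continuing to contact.

Request:
apply_moves(hand=[1,1,1,1,1], offset=[[0,0,1.5],[0,0,1],[0,0,0.5],[0,0,0],[0,0,0]], angular=[[0,0,0],[0,0,0],[0,0,0],[0,0,0],[0,0,0]])

```text
t: 40.58
tool_pos: [529.0, 28.3, 80.0]
ee_rot: [180.0, -0.0, 90.0]
ft_force: [0.5, 0.7, -7.1]
finger_gap: 38.6
```

Request:
apply_moves(hand=[1,1,1], offset=[[0,0,0.8],[0,0,0],[0,0,0]], angular=[[0,0,0],[0,0,0],[0,0,0]])

```text
t: 40.83
tool_pos: [529.2, 28.3, 79.8]
ee_rot: [180.0, 0.0, 90.0]
ft_force: [-2.3, 1.5, -0.5]
finger_gap: 38.9
```

Contact at the predicted height (79.8). Releasing, rising and backing off for a check.

Request:
apply_moves(hand=[0.5,0.2,0,0,0,0,0,0,0,0,0,0], offset=[[0,0,0],[0,0,0],[0,0,0],[0,0,0],[0,0,-10],[0,0,-30],[0,0,-40],[0,0,-40],[0,0,-40],[-30,12,-20],[-35,12,0],[-15,0,0]], angular=[[0,0,0],[0,0,0],[0,0,0],[0,0,0],[0,0,0],[0,0,0],[0,0,0],[0,0,0],[0,0,0],[0,0,0],[0,0,0],[0,0,0]])

```text
t: 41.83
tool_pos: [555.7, -55.2, 262.6]
ee_rot: [179.6, 0.2, 90.0]
ft_force: [0.4, 0.0, -0.2]
finger_gap: 85.3
```

Request:
apply_moves(hand=[0,0,0,0], offset=[[0,0,0],[0,0,0],[0,0,0],[0,0,0]], angular=[[0,0,0],[0,0,0],[0,0,0],[0,0,0]])

```text
t: 42.17
tool_pos: [552.6, -50.7, 259.3]
ee_rot: [-180.0, -0.0, 90.0]
ft_force: [0.5, -0.2, -0.8]
finger_gap: 85.5
```

Run:
```python
from h import *
f=grab('wrist','w17');g=grab('side','s17');h=grab('scene','n17'); s=bot.state(); print(s['t'],s['tool_pos'],s['ee_rot'],s['ft_force'],s['finger_gap'])
cv2.imwrite('pics/c22.png',cv2.resize(f['img'][30:220,200:360],None,fx=3,fy=3,interpolation=cv2.INTER_CUBIC))
```

```text
42.3167 [552.7571549  -50.7483871  259.19824531] [-1.79986548e+02 -1.51662654e-02  9.00548187e+01] [0.22228098 0.29096768 1.03212889] 85.17125604015523
```

View pics/c22.png

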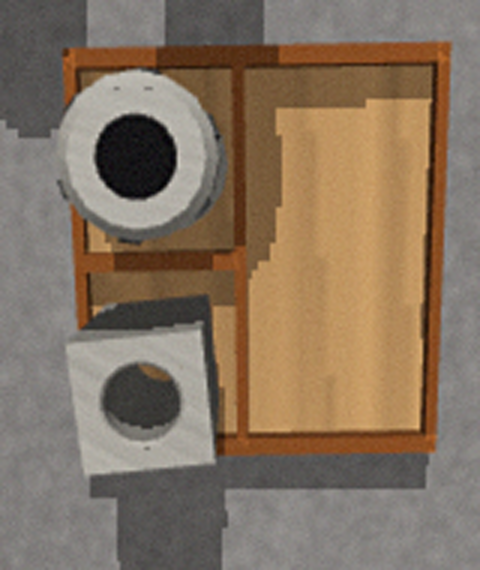

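View pics/s17.png

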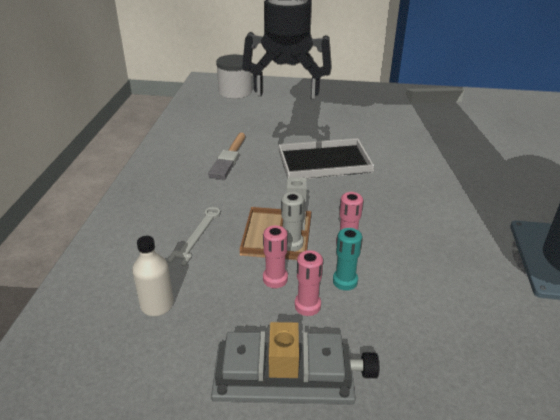

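View pics/n17.png

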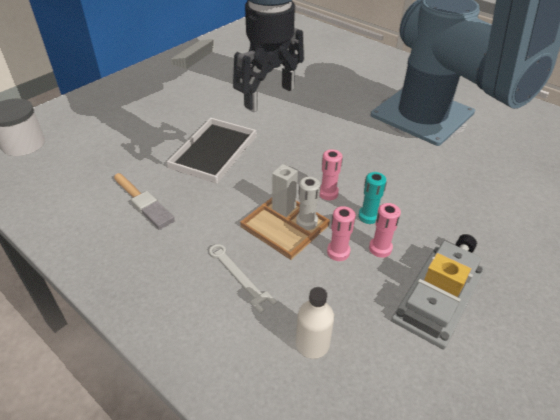

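Both holders stand in their own stalls, the brass block sits in the vice, and the bystanders and look-alikes look unmoved. A last numeric check, then hand in.

Run:
```python
from h import *
np.set_printoptions(precision=1,suppress=True)
F=load('w17'); b=lambda u,v:(F,200+u/3,30+v/3)
S=load('n17');D=load('s17')
print('chuck',onz(*b(136,157),116),'collet',onz(*b(142,401),106))
st=np.mean([onz(*b(*p),16) for p in [(65,50),(451,44),(434,449),(88,455)]],0);print('stand',st)
# unchanged elsewhere: diff of scene vs first in bystander zones
S0=load('scene0')
for n,(x0,y0,x1,y1) in {'bottle':(295,290,340,360),'wrench':(205,240,275,305),'brush':(110,170,180,230),'lookalikes':(325,145,402,262)}.items():
    print(n,np.abs(S['img'][y0:y1,x0:x1].astype(int)-S0['img'][y0:y1,x0:x1]).max(2).__gt__(40).mean())
s=bot.state();print(s['t'],np.abs(s['dq']).max()); bot.job_done()
```

```text
chuck [529.3  28.3 116. ] collet [528.6 -33.5 106. ]
stand [561.9  -2.5  16. ]
bottle 0.0
wrench 0.0
brush 0.0
lookalikes 0.001998001998001998
42.3167 0.2090675896335813
the job is handed in; nothing more can be done
```

The job is done and handed in at t = 42.3 s of the 141 s allowed. I moved the chuck and then the collet block upright into the tray. Then I set the brass block flat on the vice bed, and put the collet block and the chuck back in their own stalls.

**Vice:** a wrist-camera picture just after release put the brass block within about 0.3 mm of centre and 0.1–0.4° from parallel to the jaws. The later side and scene pictures show it still in place.

**Stand:** both holders are upright. The chuck's top is at (529.3, 28.3) and the collet block's at (528.6, -33.5). Both are within about 3 mm of the stall centres I measured.

**Everything else:** the bottle, wrench and brush show no change against the first scene picture. The look-alikes show only a 0.2% pixel change, and I never went near them. Wrist forces at the end of each move stayed below about 8 N.

**Disagreements:** the camera views differed by 1–2 mm on the stall centres and on the TCP, which is within the stated calibration. I used values in between and watched for side force when putting the chuck back; there was none on the way in.

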